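Set up a pump bottle under the bench magnifier

TASK

Set up the pump bottle for inspection on the magnifier stand: stand it upright in the middle of the stand's round white stage, with its spout pointing along the black index line and the spout's tip above that line; keep it upright on the way, set it down rather than drop it, and let go of it. Then swing the ring-light magnifier in from the side until its lens is centred over the stage, and leave it there. Do not knock the other things on the bench about.

Things in the scene. Friction and masses are not known exactly. Their poses are not given: they have to be found in the camera images.
- bottle_centre (a point): Pump bottle (loose, rigid, 140 g, 118 mm high), half-way up its axis; z up, x along the spout. Cream body 48 mm wide, shoulder ends 67 mm above the underside; white collar 32 mm wide from 66 to 92 mm; stem; push head 25 mm wide from 97 to 118 mm, spout (11 mm wide, at 105-115 mm) out to 42 mm. Grip it from above by the collar, 86 mm up, fingers beside the spout. The only bottle with a spout.
- spout_tip (a point): The end of the pump bottle's spout, 42 mm from the bottle's axis and 110 mm above its underside.
- stage_centre (a point): Centre of the top of the round white stage disc (96 mm diameter, flat, 20 mm above the bench) in the grey base plate of the fixed magnifier stand. x axis points to the pole, away from the index line; z up. Base plate 300 x 180 mm, 18 mm high, from 85 mm in front of the stage centre to 215 mm behind it. Two low spring clips (tops 34 mm above the bench) stand 80 mm from the stage centre.
- index_mark (a point): Point on the black index line, 42 mm from the stage centre, at stage height. The line is 4 mm wide and runs outwards from 27 to 73 mm from the stage centre, on the side away from the pole; the spout has to point along it, its tip above this point.
- pivot (a point): Point on the vertical axis of the stand's chrome pole (22 mm diameter, 318 mm high), 180 mm behind the stage centre, about which the magnifier's arm swings level.
- lens (a point): Centre of the clear lens (95 mm diameter), 180 mm from the pivot, 227 mm above the bench. The white ring light is 128 mm across, 210 to 240 mm above the bench: it passes 72 mm over the bottle on the stage. A battery box reaches 90 mm from the lens centre on the side that trails when swinging in. A bar joins the ring to a grey sleeve on the pole; its two black knobs are not needed.
- handle (a point): Middle of the grip of the upright black handle of the magnifier: a round stub 20 mm diameter (cap 24 mm) standing on the outer rim of the ring light, 233 mm from the pivot axis, from 240 to 298 mm above the bench; this point is 270 mm above the bench.
- swing_arm (a joint): Angle of the magnifier's arm about the pole, rad: 0 = lens centred over the stage; grows clockwise seen from above (away to the robot's left, where it starts parked); stops at -0.7 and 1.75. It is stiff: about 1.1 N m of friction, that is some 5 N at the handle, and it stays where it is left.
- jar (a point): Bystander: low round cosmetic jar with a white lid, 64 mm diameter, 49 mm high (point on its axis, half-way up). To be left where it stands.
- cap_bottle (a point): Bystander: round bottle with a plain cylindrical cap and no spout, 48 mm diameter, 128 mm high (point on its axis, half-way up). To be left where it stands.
- nozzle (a point): Bystander: small white nozzle 60 mm long lying on the stand's base plate beside the pole (its middle). To be left where it lies.
- caliper (a point): Bystander: caliper, 200 mm long, lying on the bench to the left of the stand (its middle). To be left where it lies.
- tweezers (a point): Bystander: steel tweezers, 140 mm long, lying in front of the parked magnifier, left of the stand (their middle). To be left where they lie.
- dish (a point): Bystander: shallow glass dish, 84 mm diameter, 18 mm high, behind the stand (its middle). To be left where it stands.
Not all that is in view belongs to the job. Leave any blue, orange or turquoise look-alike of the part that bears bottle_centre alone.

How it is judged:
By the outcome, as a careful person would: the job done as asked, in the order asked, and still so for the second after the job is handed in, with the robot touching nothing.
It also fails if it takes over 72 s, if anything falls off the work surface, if the arm or the gripper's body presses on something with over 40 N, if the wrist force passes 120 N, or if a joint passes its speed limit or range.

ROBOT

A 7-joint arm with a two-finger parallel gripper is mounted at the origin on the work surface. World frame = base frame: x ahead of the robot, y to its left, z up, the work surface at z = 0. Lengths are in m, angles in rad, forces in N, time in s.
With the tool pointing down it reaches from about 0.35 to 0.9 m from the base axis. Payload 8.1 kg.
Tool frame: the origin (TCP) lies on the centre line of the jaws, within the pads' length; the fingertips stand bot.nose_length ahead of it and the grasp point (between the pads) lies 3 mm ahead of it (bot.nose_length is the distance from the TCP to the fingertips, in m); z points along the fingers, y is the direction in which the jaws open and shut (so a half turn about z gives the same grasp; the last joint's range is limited). The gripper opens to 85 mm and grips with 20 to 120 N. Pads are 22 mm wide; open, the fingers measure 114 mm over their backs; the gripper's body (76 mm by 85 mm) begins 54 mm behind the grasp point. The pads swing forward as they close: fully open they stand 13 mm farther back than shut.
Start: joints at [1.02, 0.434, 0.025, 1.573, -0.012, 1.134, -0.075], TCP at [0.271, -0.563, 0.215] pointing down, gripper open.
Joint ranges: [-2.62, 2.62], [-0.44, 2.09], [-1.27, 1.32], [0.08, 2.57], [-1.32, 4.46], [0.12, 2], [-2.74, 2.74]. Speed limits (rad/s): [2.22, 2.22, 3.01, 3.01, 3.14, 3.14, 3.14].

INTERFACE

Orientations are given as a unit quaternion [w, x, y, z].
In Python, from rig import bot gives the robot as it stands.
- The arm moves only by the tool step_arm, never from a script. Its argument "plan" is text: rows parted by semicolons, each of 5 numbers parted by spaces: the opening, from 0 (shut) to 1 (fully open), then the shift along the tool's x, y, z in m, then the turn about the tool's z in rad. A call has 1 to 12 rows; each row is the pose to reach, as a shift and turn from the pose commanded when the call began, along the tool's axes at that moment; what a row does not reach only later rows make up. A row lasts 1/10 s, in which the tool goes at most 50 mm and 8.59 degrees, less where a joint would pass 70% of its speed; a pose out of reach is approached as far as the arm can. A call with a gripper value outside its range is refused whole. The fingers move at their own pace and stop on an object; the grip force is fixed at half the most. Time passes only in rows, so rows that repeat a pose let the fingers close. It gives the time, the measured TCP pose, the force and the opening at its end, in the units of the state.
- bot.get_state(): the state, without advancing time (a new reading comes with each control period).
- bot.capture(name): name is "scene" or "side" or "wrist"; returns a dict with "img" (420x560x3 uint8, red, green, blue), "depth" (420x560 float32, m along the optical axis (not along the pixel's ray), 0 where there is no reading), "vertical_fov" (degrees; the focal length in pixels is half the picture's height over the tangent of half this angle, whatever the lens; pixels are square), "cx", "cy" (the principal point, pixels), "distortion" ([k1, k2, p1, p2, k3] as OpenCV has them; the pictures are not rectified), "extrinsics" (4x4, takes a point from camera to world coordinates). Camera axes: x right, y down, z forward; pixel columns grow to the right and rows downward; lengths in m; the calibration is good to about 2 mm. A picture is of the moment at which its call begins.
- bot.sign_off(): hands the job in, once; it reports no verdict.
Trained networks look in the newest picture that a camera, given by its name, has taken for a name from the list of things; names that differ only in an ending like _2 or _b are one class to them, and where a whole thing is asked for, a point or a joint stands for the part that bears it (a point fixed in the world has none). Each returns a list of dicts, best first, with "p" (0 to 1); they miss things now and then, are a little off and sometimes report something else, mostly with a low value. They report only what shows in the picture. A call takes as long as a camera call. They do not tell look-alikes from the thing itself.
- bot.find_in(label, camera): "bbox" ([left, top, right, bottom] in pixels, round what is visible of it).
- bot.regions_of(label, camera): "mask" (420x560 bool, what is visible of it) and "bbox" ([left, top, right, bottom] in pixels, round what is visible of it).
- bot.tip_of(label, camera): "xy" ([column, row] in pixels: a listed point, or the origin of a listed thing).
The state is a dict: "clock": time; "joint_pos": joint angles; "qd": joint speeds; "effort": joint torques, N m; "eef_pos": TCP position; "tcp_rot": TCP orientation; "ft_force": force on the tool from outside, world axes, zero at the start; "torque": the same for the moment, N m; "opening": opening from 0.0 (shut) to 1.0 (fully open).
Only numpy, scipy, OpenCV 4.12 (cv2) and the standard library are available. Lean on these libraries where they do the work, as an engineer would, in place of code of your own. Each camera call takes 0.05 s, during which the arm holds its last target.

## Working session

There is one attempt and no reset: what is moved stays moved. The work goes in short steps, Python scripts to look and compute and a tool call to move; the robot and the scene stay as the last step left them, time stands still between calls to the robot, and variables do not carry over. Pictures are saved under pics/ and viewed, and the job is handed in when it is done.

Besides the shell and the picture viewer there is one more tool, called after "Request:" by a JSON object that holds its "api" and its "payload", one argument or row to a line. step_arm: Moves the arm, as the interface text tells. Its arguments: {"type":"object","properties":{"plan":{"type":"string"}},"required":["plan"]}

```bash
mkdir -p pics; ls; cat > h.py <<'E'
import numpy as np,cv2
from rig import bot
def cam(n):
    return bot.capture(n)
def K(c):
    f=210/np.tan(np.radians(c['vertical_fov'])/2)
    return np.array([[f,0,c['cx']],[0,f,c['cy']],[0,0,1.]])
def save(c,name):
    cv2.imwrite('pics/%s.png'%name,c['img'][:,:,::-1])
def ray(c,xy):
    p=cv2.undistortPoints(np.array([[xy]],float),K(c),np.array(c['distortion'],float))[0,0]
    E=np.array(c['extrinsics']);return E[:3,3],E[:3,:3]@np.array([p[0],p[1],1])
def atz(c,xy,z):
    o,d=ray(c,xy);return o+d*(z-o[2])/d[2]
def atd(c,xy):
    o,d=ray(c,xy);u,v=int(round(xy[0])),int(round(xy[1]))
    return o+d*c['depth'][v,u]
def proj(c,P):
    E=np.linalg.inv(np.array(c['extrinsics']))
    P=np.atleast_2d(P).astype(float)
    r,_=cv2.projectPoints(P,cv2.Rodrigues(E[:3,:3])[0],E[:3,3],K(c),np.array(c['distortion'],float))
    return r[:,0]
E
python3 - <<'E'
from h import *
s=bot.get_state();print(s,bot.nose_length)
for n in ['scene','side','wrist']:
    c=cam(n);save(c,n+'0');np.save(n+'0.npy',c,allow_pickle=True)
    print(n,np.array(c['extrinsics']).round(3).tolist(),c['vertical_fov'],c['distortion'])
    for l in ['bottle_centre','spout_tip','stage_centre','index_mark','pivot','lens','handle','jar','cap_bottle','nozzle','caliper','tweezers','dish']:
        try:
            print(l,[(np.round(d['xy'],1).tolist(),round(d['p'],2)) for d in bot.tip_of(l,n)][:4])
        except Exception as e: print(l,e)
E
```

```text
pics
{'clock': 0.0, 'joint_pos': array([ 1.02037252,  0.43521287,  0.02498559,  1.57408944, -0.01159676,
        1.13398966, -0.07510891]), 'qd': array([-3.52669070e-04, -7.78326282e-04, -2.70797684e-04,  2.10665052e-03,
        7.69157182e-05,  8.70799149e-04,  3.23573122e-04]), 'effort': array([ 2.23613038e-04, -6.70469141e+01,  1.02518465e+00, -3.16216850e+01,
        1.55545300e-02,  1.25088205e-02,  2.42813633e-05]), 'eef_pos': array([ 0.27034117, -0.56292732,  0.21403538]), 'tcp_rot': array([-7.37677804e-04,  9.75045845e-01,  2.22002243e-01, -2.44568650e-04]), 'ft_force': array([-0.20531689, -0.41587918,  0.22765216]), 'torque': array([-0.02568216, -0.05212441,  0.00606362]), 'opening': 0.9974908037429776} 0.022
scene [[-0.668, 0.577, -0.47, 1.166], [0.744, 0.53, -0.408, 0.482], [0.013, -0.622, -0.783, 1.175], [0.0, 0.0, 0.0, 1.0]] 45.11416868198287 [-0.03753777  0.          0.          0.          0.        ]
bottle_centre [([222.1, 110.3], 0.88), ([188.6, 132.8], 0.82), ([258.5, 136.9], 0.67), ([221.4, 141.0], 0.64)]
spout_tip [([194.4, 128.5], 0.98), ([255.8, 114.1], 0.88), 
[... 1042 characters left out ...]
 [([289.8, 147.1], 0.74)]
jar [([301.7, 163.7], 0.61), ([212.9, 164.8], 0.59)]
cap_bottle [([320.7, 303.3], 0.73), ([269.7, 312.1], 0.6)]
nozzle [([325.4, 260.0], 0.64)]
caliper [([265.6, 153.5], 0.76)]
tweezers [([287.5, 143.6], 0.69), ([231.7, 194.6], 0.54)]
dish [([352.6, 235.4], 0.83)]
wrist [[0.433, -0.854, -0.289, 0.345], [-0.902, -0.41, -0.139, -0.528], [0.0, 0.321, -0.947, 0.374], [0.0, 0.0, 0.0, 1.0]] 69.06614323974591 [0.01593782 0.         0.         0.         0.        ]
bottle_centre [([54.2, 20.9], 0.8), ([225.9, 103.8], 0.72)]
spout_tip [([39.2, 60.9], 0.77)]
stage_centre []
index_mark []
pivot []
lens []
handle []
jar []
cap_bottle []
nozzle []
caliper []
tweezers []
dish []
```

View pics/scene0.png

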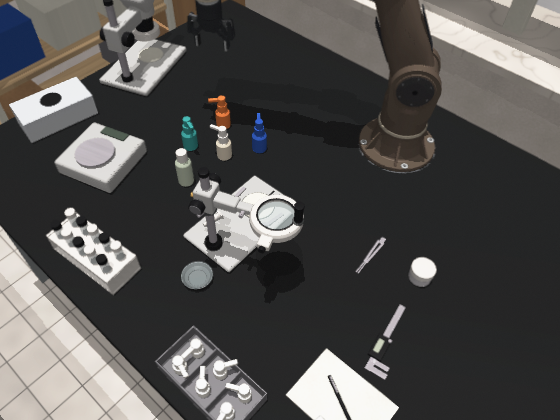

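View pics/side0.png

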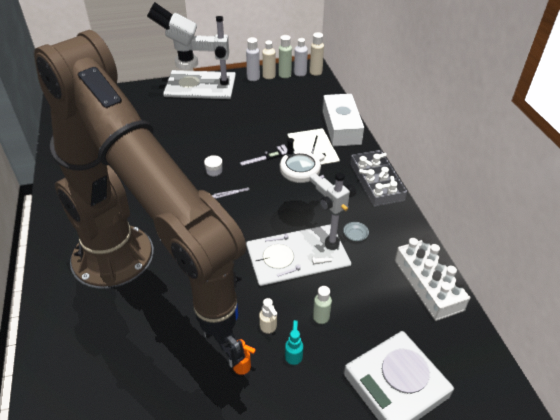

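View pics/wrist0.png

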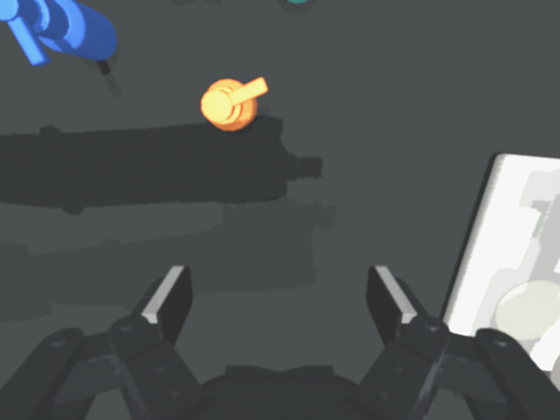

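```bash
python3 - <<'E'
import numpy as np,cv2
for n,(a,b,x,y) in {'scene':(150,70,170,120),'side':(200,270,150,110)}.items():
    c=np.load(n+'0.npy',allow_pickle=True).item()
    cv2.imwrite('pics/%s0z.png'%n,cv2.resize(c['img'][b:b+y,a:a+x,::-1],None,fx=4.5,fy=4.5,interpolation=cv2.INTER_CUBIC))
E
```

```text
(no output)
```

View pics/scene0z.png

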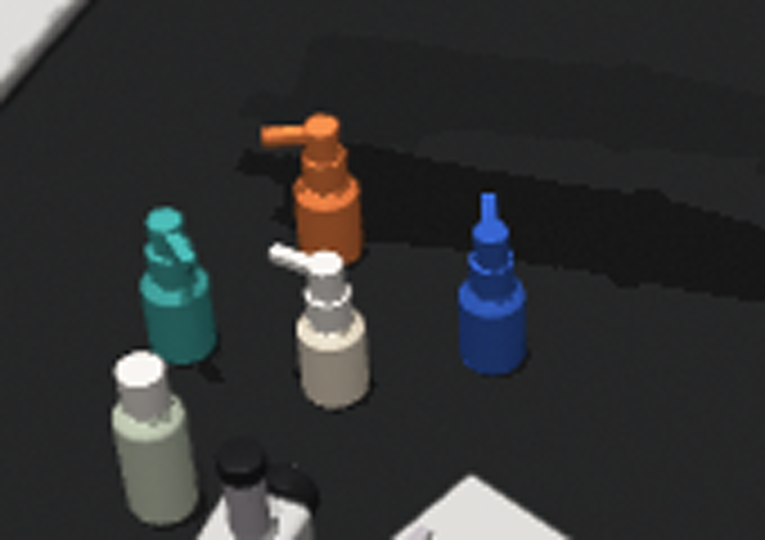

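View pics/side0z.png

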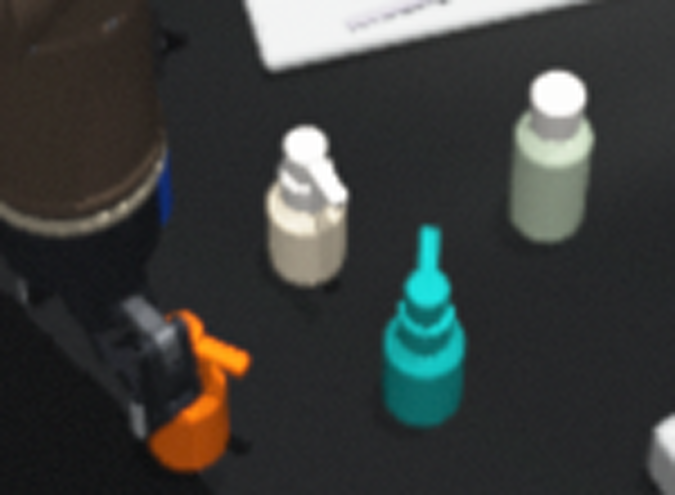

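The cream pump bottle's head is at about (222,128) in the scene view and (268,301) in the side view. Its spout tip is at (211,126) and (275,313). The orange, teal and blue ones are look-alikes. The stand is at about (240,220), with the magnifier parked to the robot's left.

```bash
cat > m.py <<'E'
from h import *
S=np.load('scene0.npy',allow_pickle=True).item();D=np.load('side0.npy',allow_pickle=True).item()
def tri(a,b):
    o1,d1=ray(S,a);o2,d2=ray(D,b)
    d1/=np.linalg.norm(d1);d2/=np.linalg.norm(d2)
    A=np.stack([d1,-d2],1);t=np.linalg.lstsq(A,o2-o1,rcond=None)[0]
    p,q=o1+d1*t[0],o2+d2*t[1];return ((p+q)/2).round(4),np.linalg.norm(p-q).round(4)
E
python3 - <<'E'
from m import *
print('head',tri((222,128.2),(267.8,301.3)),atz(S,(222,128.2),.118),atz(D,(267.8,301.3),.118))
print('tip',tri((211.1,126.),(275.1,312.9)),atz(S,(211.1,126),.11),atz(D,(275.1,312.5),.11))
print('stage',tri((254.1,205.8),(276.5,257.2)),atz(S,(254.1,205.8),.02),atz(D,(276.5,257.2),.02))
print('idx',atz(S,(268.2,195.7),.02))
print('lens',tri((272.6,217.2),(300.7,167.4)),'handle',tri((296.5,215.2),(289.8,147.1)))
for n,s,c in (('jar',(424.5,267.4),(212.9,164.8)),('cap',(182.4,163.4),(320.7,303.3)),('dish',(199.1,277.3),(352.6,235.4)),('noz',(211.4,218.1),(325.4,260)),('cal',(388,339.6),(265.6,153.5)),('tw',(372.8,256),(231.7,194.6))): print(n,tri(s,c))
for n,c,(a,b,x,y) in (('scene',S,(180,160,140,120)),('side',D,(240,130,140,160))):
    cv2.imwrite('pics/%s0y.png'%n,cv2.resize(c['img'][b:b+y,a:a+x,::-1],None,fx=4,fy=4,interpolation=cv2.INTER_CUBIC) if n=='side' else cv2.resize(c['img'][b:b+y,a:a+x,::-1],None,fx=5,fy=5,interpolation=cv2.INTER_CUBIC))
E
```

```text
head (array([ 0.4223, -0.3783,  0.1177]), np.float64(0.002)) [ 0.4214763 -0.3777164  0.118    ] [ 0.42305288 -0.37912316  0.118     ]
tip (array([ 0.4334, -0.4149,  0.1113]), np.float64(0.0018)) [ 0.4315868  -0.41573556  0.11      ] [ 0.43463096 -0.4133801   0.11      ]
stage (array([ 0.51  , -0.1563,  0.0145]), np.float64(0.0107)) [ 0.5182209  -0.15523507  0.02      ] [ 0.50453083 -0.15720888  0.02      ]
idx [ 0.46246369 -0.15060219  0.02      ]
lens (array([0.627 , 0.013 , 0.2238]), np.float64(0.0019)) handle (array([0.6076, 0.0695, 0.2642]), np.float64(0.0049))
jar (array([0.3794, 0.3237, 0.035 ]), np.float64(0.0111))
cap (array([ 0.5733, -0.3924,  0.0721]), np.float64(0.0034))
dish (array([ 0.78  , -0.11  , -0.0042]), np.float64(0.0009))
noz (array([ 0.6425, -0.2107,  0.0298]), np.float64(0.0111))
cal (array([0.5948, 0.3649, 0.0104]), np.float64(0.0005))
tw (array([ 0.42  ,  0.1912, -0.0038]), np.float64(0.0161))
```

```bash
python3 - <<'E'
import cv2
for n in('side0y','scene0y'):print(cv2.imread(f'pics/{n}.png').shape)
im=cv2.imread('pics/side0y.png');im=cv2.resize(im,None,fx=.93,fy=.93);cv2.imwrite('pics/side0x.png',im)
E
```

```text
(640, 560, 3)
(600, 700, 3)
```

View pics/scene0y.png

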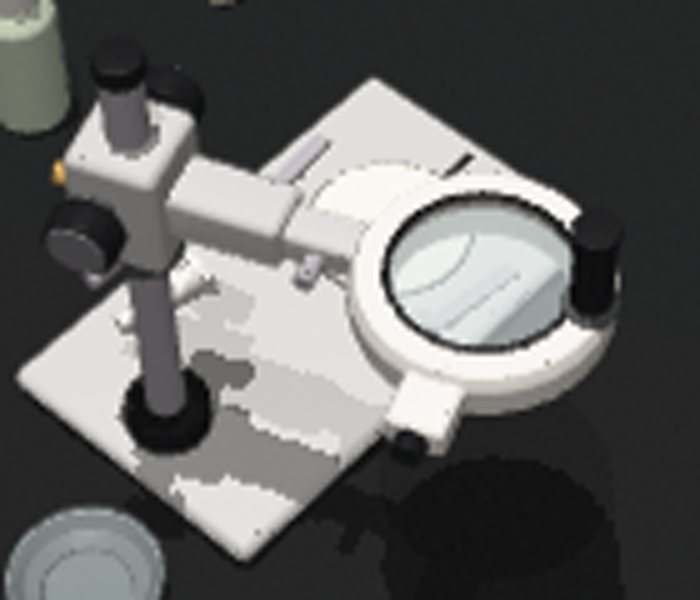

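View pics/side0x.png

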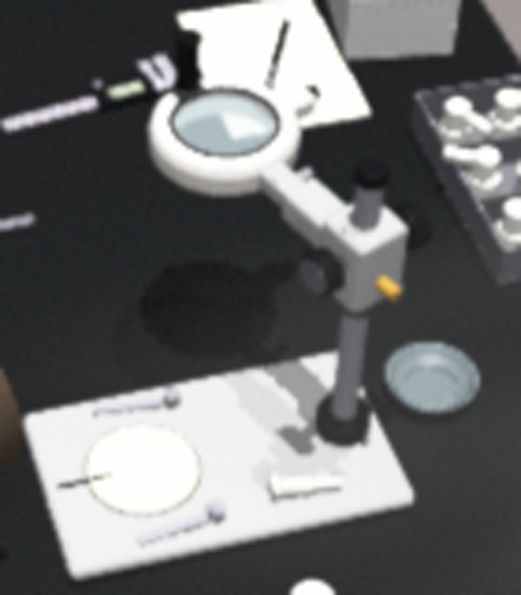

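```bash
python3 - <<'E'
from m import *
from scipy.optimize import least_squares
q=3.72
side=[((27+.0,415),(-.085,.09)),((75,577),(-.085,-.09)),((412,500),(.215,-.09)),((342,355),(.215,.09))]
P=[];L=[]
for (u,v),l in side:
    px=(240+u/q-.4,130+v/q-.4);p=atz(D,px,.018);P.append(p);L.append(l);print('side',px,p.round(4),l)
for (u,v),l in [((373,77),(-.085,-.09)),((18,377),(.215,-.09)),((247,562),(.215,.09))]:
    px=(180+u/5-.4,160+v/5-.4);p=atz(S,px,.018);P.append(p);L.append(l);print('scene',p.round(4),l)
P=np.array(P);L=np.array(L)
for sel in (slice(0,4),slice(4,7),slice(0,7)):
  def f(x):
    c,s=np.cos(x[2]),np.sin(x[2]);R=np.array([[c,-s],[s,c]])
    return (L[sel]@R.T+x[:2]-P[sel,:2]).ravel()
  r=least_squares(f,[.5,-.15,0]);print(r.x.round(4),np.abs(r.fun).max().round(4))
# index line & disc
print('disc side',atz(D,(240+144.5/q-.4,130+470/q-.4),.02))
print('line side',atz(D,(240+58/q-.4,130+486/q-.4),.018),atz(D,(240+110/q-.4,130+474/q-.4),.02))
print('line scene',atz(S,(180+448/5-.4,160+174/5-.4),.018),atz(S,(180+472/5-.4,160+155/5-.4),.018))
E
```

```text
side (246.85806451612902, 241.15913978494623) [ 0.4287 -0.0666  0.018 ] (-0.085, 0.09)
side (259.7612903225807, 284.70752688172047) [ 0.4296 -0.2467  0.018 ] (-0.085, -0.09)
side (350.35268817204303, 264.0086021505376) [ 0.7215 -0.2397  0.018 ] (0.215, -0.09)
side (331.53548387096777, 225.03010752688172) [ 0.7181 -0.0664  0.018 ] (0.215, 0.09)
scene [ 0.4297 -0.2383  0.018 ] (-0.085, -0.09)
scene [ 0.7255 -0.2307  0.018 ] (0.215, -0.09)
scene [ 0.7235 -0.0527  0.018 ] (0.215, 0.09)
[ 0.5095 -0.1557  0.0124] 0.0053
[ 0.5106 -0.1465  0.0225] 0.002
[ 0.51   -0.152   0.0211] 0.009
disc side [ 0.51174387 -0.15376886  0.02      ]
line side [ 0.43723494 -0.15096582  0.018     ] [ 0.48237357 -0.15076243  0.02      ]
line scene [ 0.45555622 -0.15286891  0.018     ] [ 0.43499924 -0.15219669  0.018     ]
```

```bash
python3 - <<'E'
from m import *
b=np.array([.4223,-.3783])
for n,p,t in (('blue',(258.4,121.1),(258.0,113.5)),('orange',(220.6,97.4),(209,100)),('teal',(186,118),(191,126.5))):
    a=atz(S,p,.118)[:2];e=atz(S,t,.11)[:2]
    print(n,a.round(3),'tip',e.round(3),'rel',(a-b).round(3),np.linalg.norm(a-b).round(3))
# stand clouds near sleeve
pts=[]
for c in (S,D):
    v,u=np.mgrid[0:420:1,0:560:1];z=c['depth'];m=z>0
    uv=np.stack([u[m],v[m]],1).astype(float)
    n=cv2.undistortPoints(uv[:,None],K(c),np.array(c['distortion'],float))[:,0]
    E=np.array(c['extrinsics']);X=(np.c_[n,np.ones(len(n))]*z[m][:,None])@E[:3,:3].T+E[:3,3];pts.append(X)
for X in pts:
    q=X[(np.abs(X[:,0]-.64)<.15)&(np.abs(X[:,1]+.15)<.12)&(X[:,2]>.1)]
    for a in np.arange(.1,.36,.03):
        k=q[(q[:,2]>a)&(q[:,2]<a+.03)]
        if len(k): print(round(a,2),len(k),k.min(0).round(3),k.max(0).round(3))
X=np.vstack(pts)
# pole top
k=X[(np.abs(X[:,2]-.318)<.006)&(np.abs(X[:,0]-.69)<.05)&(np.abs(X[:,1]+.15)<.05)];print('poletop',k.mean(0),k.min(0),k.max(0))
# ring top
k=X[(np.abs(X[:,2]-.240)<.006)&(np.hypot(X[:,0]-.627,X[:,1]-.013)<.075)];print('ring',k.min(0),k.max(0))
k=X[(X[:,2]>.27)&(X[:,2]<.31)&(np.hypot(X[:,0]-.607,X[:,1]-.07)<.03)];print('handle',k.min(0),k.max(0),len(k))
E
```

```text
blue [ 0.324 -0.318] tip [ 0.293 -0.349] rel [-0.099  0.06 ] 0.115
orange [ 0.324 -0.484] tip [ 0.352 -0.509] rel [-0.098 -0.105] 0.144
teal [ 0.465 -0.492] tip [ 0.475 -0.459] rel [ 0.042 -0.114] 0.121
0.1 58 [ 0.682 -0.154  0.101] [ 0.7   -0.136  0.129]
0.13 58 [ 0.681 -0.153  0.131] [ 0.701 -0.135  0.158]
0.16 46 [ 0.676 -0.153  0.172] [ 0.727 -0.127  0.188]
0.19 113 [ 0.656 -0.187  0.19 ] [ 0.741 -0.037  0.22 ]
0.22 961 [ 0.594 -0.188  0.22 ] [ 0.748 -0.03   0.25 ]
0.25 415 [ 0.639 -0.18   0.25 ] [ 0.743 -0.117  0.28 ]
0.28 76 [ 0.684 -0.153  0.28 ] [ 0.701 -0.134  0.31 ]
0.31 87 [ 0.679 -0.159  0.311] [ 0.702 -0.135  0.321]
0.1 47 [ 0.679 -0.161  0.1  ] [ 0.698 -0.143  0.129]
0.13 48 [ 0.679 -0.161  0.13 ] [ 0.701 -0.145  0.159]
0.16 43 [ 0.67  -0.171  0.16 ] [ 0.709 -0.142  0.189]
0.19 127 [ 0.589 -0.19   0.191] [ 0.721 -0.03   0.22 ]
0.22 675 [ 0.583 -0.19   0.22 ] [ 0.748 -0.03   0.25 ]
0.25 290 [ 0.637 -0.184  0.25 ] [ 0.746 -0.124  0.279]
0.28 58 [ 0.678 -0.162  0.28 ] [ 0.703 -0.145  0.31 ]
0.31 58 [ 0.677 -0.16   0.311] [ 0.704 -0.136  0.323]
poletop [ 0.69031258 -0.14726933  0.31653338] [ 0.67790311 -0.16009566  0.31222099] [ 0.7036319  -0.13451303  0.32306455]
ring [ 0.56244444 -0.05943335  0.23400549] [0.6981109  0.08534752 0.24568528]
handle [0.59407828 0.05435048 0.27051769] [0.61724595 0.08157067 0.30419675] 191
```

Request:
{"api": "step_arm", "payload": {
  "plan": "1 0.03 -0.014 0 0.14;1 0.06 -0.028 0 0.28;1 0.09 -0.042 0 0.42;1 0.12 -0.056 0 0.56;1 0.15 -0.07 0 0.7;1 0.18 -0.085 0 0.85;1 0.2 -0.095 0 1.0;1 0.217 -0.101 0 1.15;1 0.217 -0.101 0 1.3;1 0.217 -0.101 0 1.45;1 0.217 -0.101 0 1.6;1 0.217 -0.101 0 1.72"
}}

```text
clock: 3.3
eef_pos: [0.4226, -0.3783, 0.2149]
tcp_rot: [-0.0, 0.803, -0.596, 0.0]
ft_force: [-0.2, -0.2, 0.0]
opening: 1.0
```

```bash
python3 - <<'E'
from h import *
c=cam('wrist');save(c,'wrist1');np.save('wrist1.npy',c,allow_pickle=True)
s=bot.get_state();print(s['clock'],s['eef_pos'],s['tcp_rot'],s['joint_pos'],s['ft_force'])
for l in ['bottle_centre','spout_tip']:
    print(l,[(np.round(d['xy'],1).tolist(),round(d['p'],2)) for d in bot.tip_of(l,'wrist')][:4])
E
```

```text
3.35 [ 0.42262338 -0.37826423  0.21483634] [-4.86768054e-05  8.00789813e-01 -5.98945467e-01  3.85524209e-05] [ 0.40302883  0.34364558  0.31255073  1.73648842 -0.11786836  1.07974011
 -2.10100913] [ 0.10543863 -0.06872585 -0.17272794]
bottle_centre [([273.0, 60.3], 0.93), ([279.5, 186.3], 0.73), ([348.6, 256.4], 0.65), ([406.0, 115.8], 0.62)]
spout_tip [([243.0, 95.6], 0.96), ([397.7, 260.8], 0.87), ([282.9, 151.1], 0.79), ([411.2, 69.9], 0.58)]
```

View pics/wrist1.png

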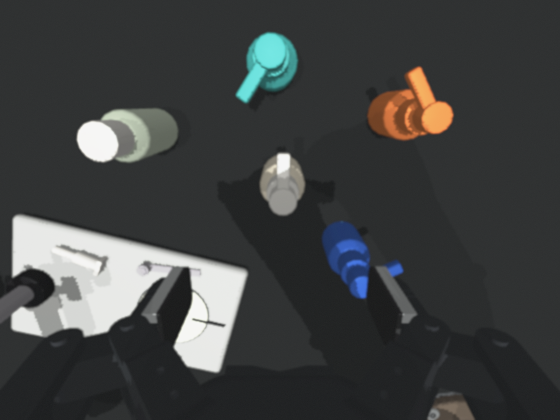

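The wrist view shows the cream bottle centred between the jaws, with its head at (283,203) and spout tip at (283,154). The stage disc and the black index line (195–225, 321) show at lower left.

```bash
python3 - <<'E'
from h import *
c=np.load('wrist1.npy',allow_pickle=True).item()
print('head',atz(c,(283,203),.118),'tip',atz(c,(283,154),.115))
h=atz(c,(283,203),.118);t=atz(c,(283,154),.115);print(np.degrees(np.arctan2(*(t-h)[[1,0]])),np.linalg.norm((t-h)[:2]))
for p in ((225,325),(193,319)): print('line',atz(c,p,.019))
for p in ((247,269),(219,373),(14,214),(12,327)): print('corner',atz(c,p,.018))
b=c['img'][190:350,130:260,::-1];cv2.imwrite('pics/w1z.png',cv2.resize(b,None,fx=4,fy=4,interpolation=cv2.INTER_CUBIC)[:600])
b=c['img'][140:230,240:330,::-1];cv2.imwrite('pics/w1b.png',cv2.resize(b,None,fx=6,fy=6,interpolation=cv2.INTER_CUBIC))
E
```

```text
head [ 0.41909737 -0.37906957  0.118     ] tip [ 0.43149275 -0.41975008  0.115     ]
-73.0539837505357 0.04252704272571829
line [ 0.43385215 -0.15333435  0.019     ]
line [ 0.47890841 -0.15051452  0.019     ]
corner [ 0.42707884 -0.24756963  0.018     ]
corner [ 0.42193618 -0.06574747  0.018     ]
corner [ 0.71944561 -0.24034159  0.018     ]
corner [ 0.71675544 -0.066492    0.018     ]
```

View pics/w1b.png

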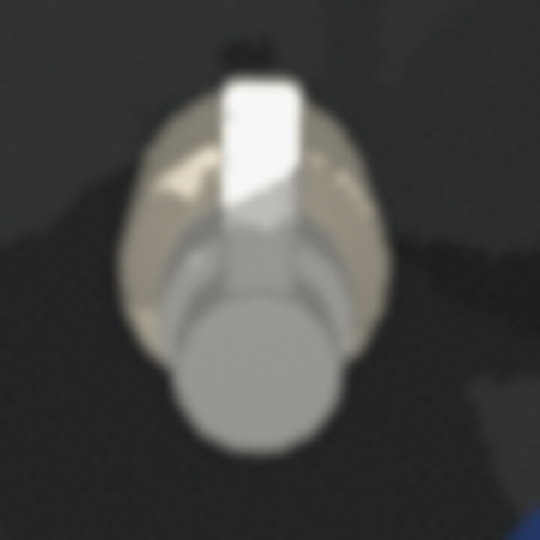

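View pics/w1z.png

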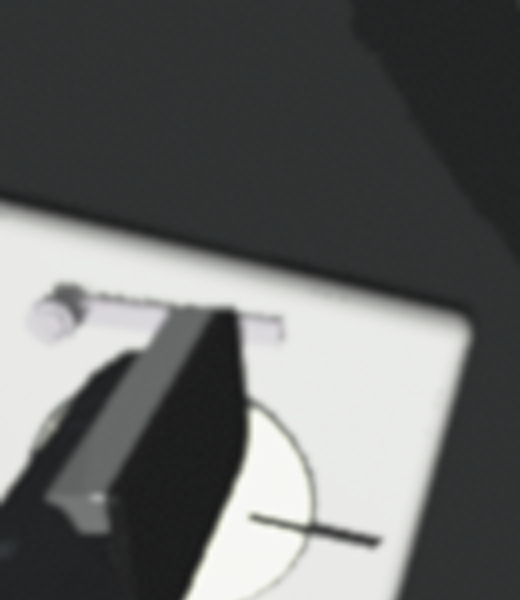

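Request:
{"api": "step_arm", "payload": {
  "plan": "1 0 0.002 0.03 0;1 0 0.002 0.06 0;1 0 0.002 0.085 0;1 0 0.002 0.105 0;1 0 0.002 0.118 0;1 0 0.002 0.126 0;1 0 0.002 0.126 0;0.6 0 0.002 0.126 0;0.45 0 0.002 0.126 0;0 0 0.002 0.126 0;0 0 0.002 0.126 0;0 0 0.002 0.126 0"
}}

```text
clock: 4.65
eef_pos: [0.4209, -0.3795, 0.0896]
tcp_rot: [0.0, 0.804, -0.594, 0.001]
ft_force: [-1.6, 0.5, 4.7]
opening: 0.262
```

```bash
python3 - <<'E'
from h import *
c=cam('wrist');save(c,'wrist2')
c=cam('side');save(c,'side2')
s=bot.get_state();print(s['clock'],s['eef_pos'],s['tcp_rot'],s['opening'],s['ft_force'])
E
```

```text
4.75 [ 0.4208513  -0.37952238  0.08955994] [ 6.33226217e-05  8.04335975e-01 -5.94174370e-01  6.73775149e-04] 0.26005913790869684 [-0.53805023  0.20553318  6.16018881]
```

View pics/wrist2.png

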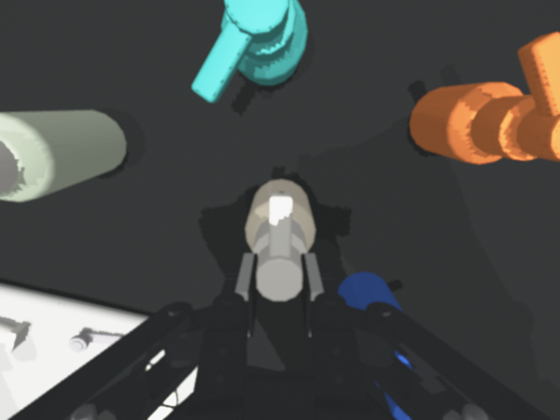

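```bash
python3 - <<'E'
import cv2
b=cv2.imread('pics/side2.png')[250:370,200:340];cv2.imwrite('pics/side2z.png',cv2.resize(b,None,fx=5,fy=5,interpolation=cv2.INTER_CUBIC))
b=cv2.imread('pics/wrist2.png')[170:320,200:360];cv2.imwrite('pics/w2z.png',cv2.resize(b,None,fx=4,fy=4,interpolation=cv2.INTER_CUBIC))
E
```

```text
(no output)
```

View pics/side2z.png

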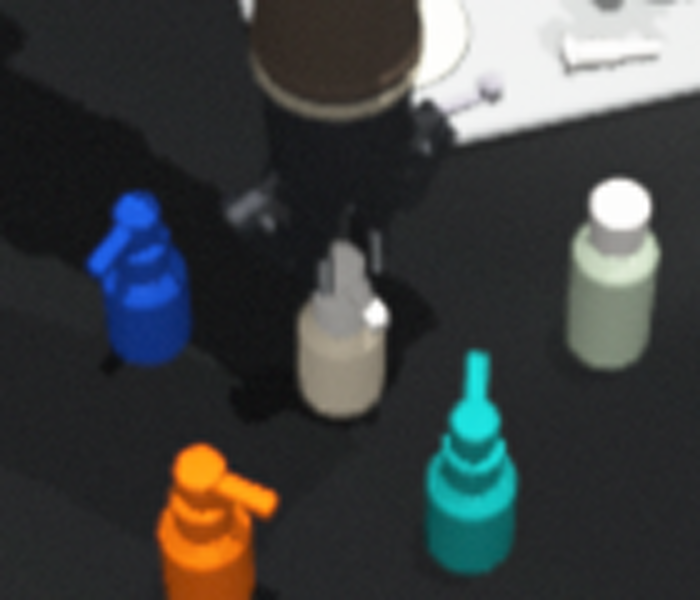

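View pics/w2z.png

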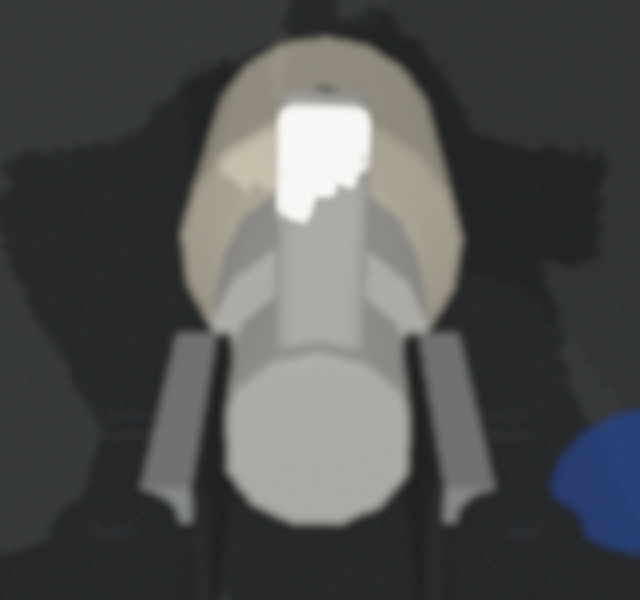

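Request:
{"api": "step_arm", "payload": {
  "plan": "0 0 0 -0.01 0;0 0 0 -0.03 0;0 0 0 -0.05 0;0 0 0 -0.07 0;0 0 0 -0.07 0"
}}

```text
clock: 5.25
eef_pos: [0.4218, -0.3801, 0.1617]
tcp_rot: [-0.0, 0.804, -0.594, 0.002]
ft_force: [0.2, -0.4, -1.8]
opening: 0.262
```

```bash
python3 - <<'E'
from h import *
c=cam('wrist');save(c,'wrist3');np.save('wrist3.npy',c,allow_pickle=True)
c=cam('side');save(c,'side3')
b=c['img'][230:370,200:340,::-1];cv2.imwrite('pics/side3z.png',cv2.resize(b,None,fx=4,fy=4,interpolation=cv2.INTER_CUBIC))
s=bot.get_state();print(s['clock'],s['eef_pos'],s['tcp_rot'],s['opening'],s['ft_force'])
E
```

```text
5.35 [ 0.42063105 -0.3788769   0.15897838] [-7.40944419e-05  8.04454819e-01 -5.94013769e-01  2.85512873e-04] 0.2593637019545529 [-0.67204712 -0.66409477 -2.17024637]
```

View pics/wrist3.png

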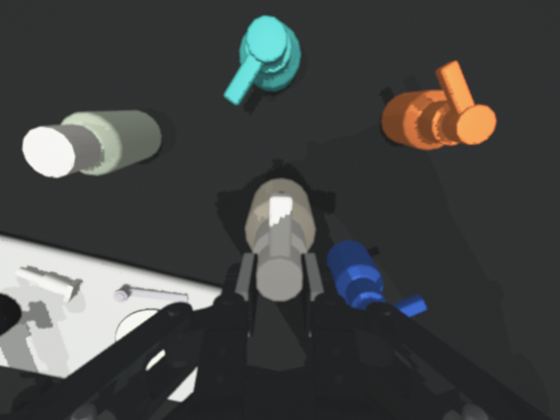

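View pics/side3z.png

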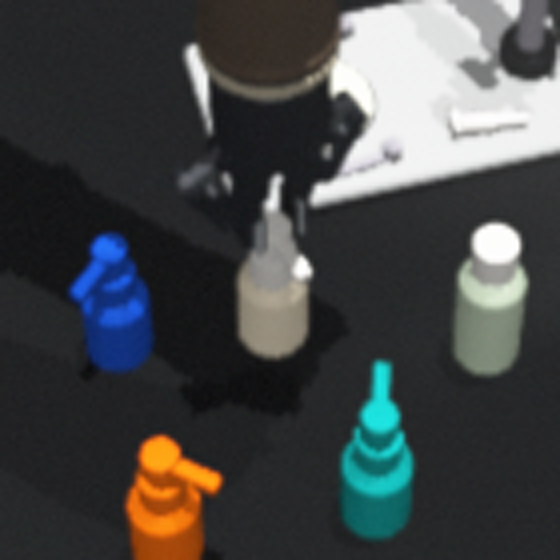

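Request:
{"api": "step_arm", "payload": {
  "plan": "0 -0.008 -0.004 0 -0.14;0 -0.017 -0.008 0 -0.28;0 -0.025 -0.012 0 -0.42;0 -0.034 -0.017 0 -0.56;0 -0.042 -0.021 0 -0.7;0 -0.05 -0.025 0 -0.84;0 -0.058 -0.029 0 -0.98;0 -0.066 -0.033 0 -1.12;0 -0.074 -0.037 0 -1.26;0 -0.083 -0.041 0 -1.4;0 -0.091 -0.045 0 -1.54;0 -0.099 -0.05 0 -1.68"
}}

```text
clock: 6.55
eef_pos: [0.4384, -0.2688, 0.1576]
tcp_rot: [-0.001, 0.979, 0.205, -0.001]
ft_force: [0.8, -0.1, -2.6]
opening: 0.256
```

Request:
{"api": "step_arm", "payload": {
  "plan": "0 0 0 0 -0.14;0 0 0 0 -0.28;0 0 0 0 -0.42;0 0 0 0 -0.56;0 0 0 0 -0.62;0 0 0 0 -0.62"
}}

```text
clock: 7.15
eef_pos: [0.4385, -0.2693, 0.1577]
tcp_rot: [-0.001, 0.871, 0.492, -0.0]
ft_force: [0.2, 0.7, -1.3]
opening: 0.26
```

```bash
python3 - <<'E'
from h import *
s=bot.get_state();print(s['clock'],s['eef_pos'],s['tcp_rot'],s['joint_pos'],s['opening'],s['ft_force'])
c=cam('wrist');save(c,'wrist4');np.save('wrist4.npy',c,allow_pickle=True)
for l in ['stage_centre','index_mark','spout_tip']:
    r=bot.tip_of(l,'wrist')[:3];print(l,[(np.round(d['xy'],1).tolist(),round(d['p'],2),atz(c,d['xy'],.02).round(4).tolist()) for d in r])
E
```

```text
7.15 [ 0.43846203 -0.26929858  0.15767846] [-1.00049974e-03  8.70660070e-01  4.91883987e-01 -4.29446511e-04] [ 0.63567251  0.33314425 -0.24032669  1.89567783  0.09688352  0.92605861
 -0.19270266] 0.2603230065216214 [ 0.17838699  0.69897516 -1.26489959]
stage_centre [([278.0, 33.4], 0.65, [0.5093, -0.1496, 0.02])]
index_mark [([239.7, 64.7], 0.64, [0.4677, -0.1529, 0.02])]
spout_tip [([280.8, 196.0], 0.85, [0.4366, -0.2754, 0.02]), ([275.1, 233.9], 0.71, [0.4099, -0.3081, 0.02])]
```

View pics/wrist4.png

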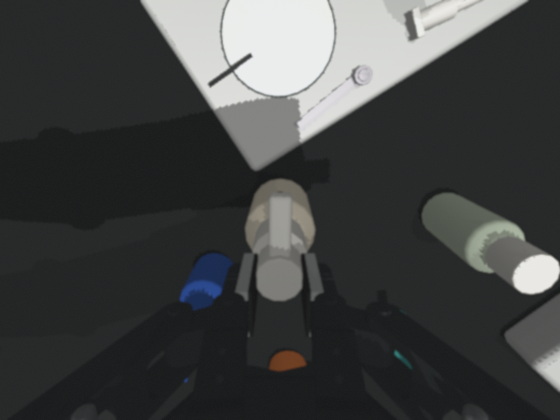

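```bash
python3 - <<'E'
from h import *
from scipy.optimize import least_squares
c=np.load('wrist4.npy',allow_pickle=True).item()
a,b=atz(c,(252,54.5),.02),atz(c,(209,85.5),.019)
print('line',a,b,np.degrees(np.arctan2(*(b-a)[[1,0]])),np.linalg.norm(a-b))
# dark outline points of the disc: radial search
g=cv2.cvtColor(c['img'],cv2.COLOR_RGB2GRAY).astype(float)
c0=np.array([.5093,-.1496]);pts=[]
for t in np.radians(np.arange(0,360,4)):
    rr=np.arange(.040,.056,.0004)
    P=np.c_[c0[0]+rr*np.cos(t),c0[1]+rr*np.sin(t),np.full(len(rr),.02)]
    uv=proj(c,P)
    if uv.min()<2 or uv[:,1].max()>418: continue
    v=cv2.remap(g.astype(np.float32),uv[:,0].astype(np.float32).reshape(1,-1),uv[:,1].astype(np.float32).reshape(1,-1),cv2.INTER_LINEAR)[0]
    k=v.argmin()
    if v[k]<np.median(v)-25 and 160<np.degrees(t) <195: continue
    if v[k]<np.median(v)-15: pts.append(P[k,:2])
pts=np.array(pts);print(len(pts))
r=least_squares(lambda x:np.hypot(pts[:,0]-x[0],pts[:,1]-x[1])-.048,c0,loss='soft_l1',f_scale=.001);print(r.x,np.abs(r.fun).max())
r=least_squares(lambda x:np.hypot(pts[:,0]-x[0],pts[:,1]-x[1])-x[2],[*c0,.048],loss='soft_l1',f_scale=.001);print(r.x)
cor=atz(c,(257,170),.018);print('corner',cor)
# bottle held: head & tip: head top at z tcp-.089+.118
for p,z in (((279,280),.158-.089+.118),((280.5,194),.158-.089+.115)): print(atz(c,p,z))
b=c['img'][160:330,190:370,::-1];cv2.imwrite('pics/w4z.png',cv2.resize(b,None,fx=3.5,fy=3.5,interpolation=cv2.INTER_CUBIC))
E
```

```text
line [ 0.48140204 -0.15172485  0.02      ] [ 0.43439934 -0.15270891  0.019     ] -178.8006268040299 0.04702363259720977
50
[ 0.50764606 -0.15203499] 0.0047222165717217685
[ 0.5080085  -0.15109655  0.04893631]
corner [ 0.42987238 -0.24065632  0.018     ]
[ 0.43910936 -0.26848967  0.187     ]
[ 0.46175606 -0.23222391  0.184     ]
```

View pics/w4z.png

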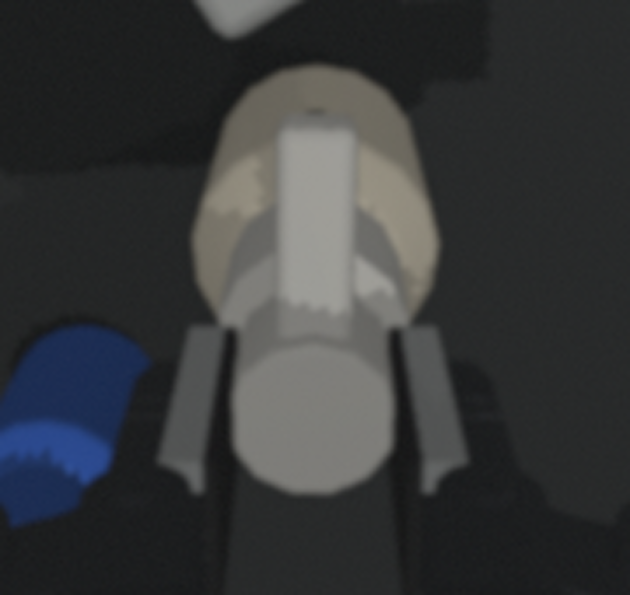

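Request:
{"api": "step_arm", "payload": {
  "plan": "0 0.011 0 0 -0.14;0 0.023 0 0 -0.28;0 0.034 0 0 -0.42;0 0.046 0 0 -0.56;0 0.057 0 0 -0.7;0 0.069 0 0 -0.84;0 0.08 0 0 -0.98;0 0.092 0 0 -1.12;0 0.103 0 0 -1.26;0 0.115 0 0 -1.4;0 0.126 0 0 -1.54;0 0.138 0 0 -1.68"
}}

```text
clock: 8.55
eef_pos: [0.5106, -0.1512, 0.1587]
tcp_rot: [-0.0, 0.213, 0.977, -0.0]
ft_force: [-0.3, 0.1, -1.9]
opening: 0.259
```

Request:
{"api": "step_arm", "payload": {
  "plan": "0 0 0 0 -0.14;0 0 0 0 -0.28;0 0 0 0 -0.4;0 0 0 0 -0.46;0 0 0 0 -0.46;0 0 0 0 -0.46"
}}

```text
clock: 9.15
eef_pos: [0.5105, -0.1516, 0.1587]
tcp_rot: [-0.0, -0.012, 1.0, 0.0]
ft_force: [-0.5, 0.5, -0.9]
opening: 0.26
```

```bash
cat > st.py <<'E'
from h import *
s=bot.get_state();q=s['tcp_rot'];print(s['clock'],s['eef_pos'].round(4),q.round(4),'toolx deg',np.degrees(2*np.arctan2(q[2],q[1])).round(2),'j7',s['joint_pos'][6].round(3),s['opening'].__round__(3),s['ft_force'].round(1))
E
python3 - <<'E'
from st import *
for n in ('wrist','scene','side'):
    c=cam(n);save(c,n+'5');np.save(n+'5.npy',c,allow_pickle=True)
c=np.load('scene5.npy',allow_pickle=True).item();b=c['img'][100:260,170:330,::-1];cv2.imwrite('pics/s5z.png',cv2.resize(b,None,fx=3.5,fy=3.5))
E
```

```text
9.15 [ 0.5105 -0.1516  0.1587] [-1.000e-04 -1.170e-02  9.999e-01  0.000e+00] toolx deg 181.34 j7 1.441 0.26 [-0.5  0.5 -0.9]
```

View pics/wrist5.png

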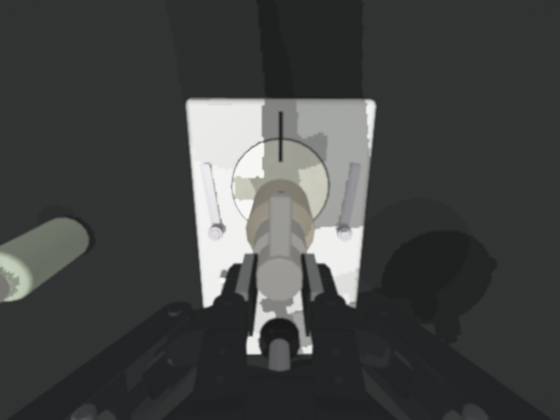

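View pics/s5z.png

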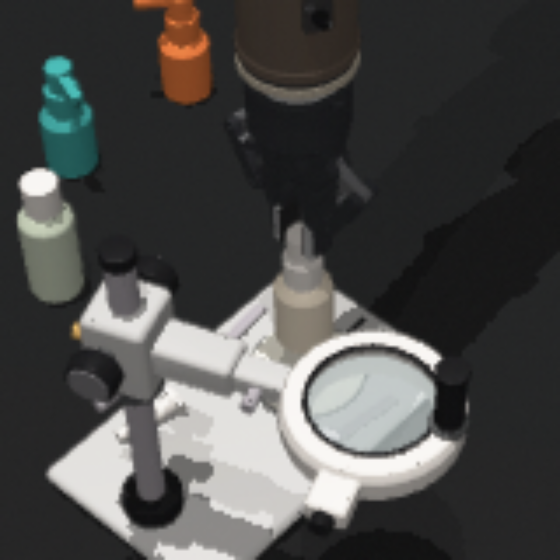

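View pics/side5.png

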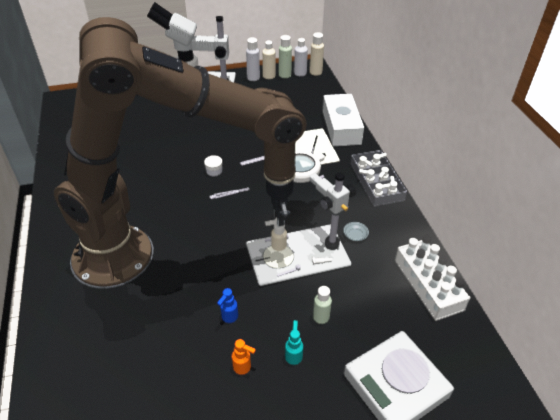

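```bash
python3 - <<'E'
from h import *
c=np.load('wrist5.npy',allow_pickle=True).item()
print('line',atz(c,(281,161.5),.02),atz(c,(281,112),.019))
print('disc top',atz(c,(281,138.5),.02),'left',atz(c,(231,187),.02),'right',atz(c,(330,187),.02))
z=.1587-.089
h=atz(c,(279.5,280),z+.118);t=atz(c,(280.5,194),z+.115);print('head',h,'tip',t,np.degrees(np.arctan2(*(t-h)[[1,0]]))%360)
b=c['img'][100:330,180:380,::-1];cv2.imwrite('pics/w5z.png',cv2.resize(b,None,fx=2.6,fy=2.6,interpolation=cv2.INTER_CUBIC))
E
```

```text
line [ 0.48141385 -0.15032277  0.02      ] [ 0.43525637 -0.15148637  0.019     ]
disc top [ 0.45935698 -0.15088123  0.02      ] left [ 0.50835366 -0.19996023  0.02      ] right [ 0.50602787 -0.10040563  0.02      ]
head [ 0.50972245 -0.15126244  0.1877    ] tip [ 0.46698511 -0.15182041  0.1847    ] 180.7479936247835
```

View pics/w5z.png

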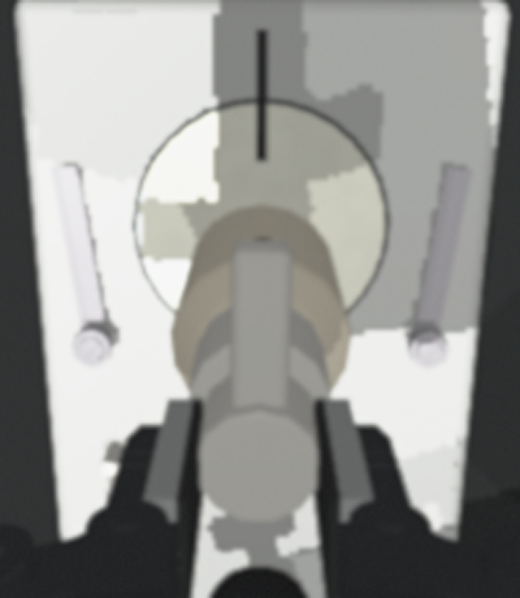

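Request:
{"api": "step_arm", "payload": {
  "plan": "0 0.001 0.001 0.01 0;0 0.001 0.001 0.022 0;0 0.001 0.001 0.032 0;0 0.001 0.001 0.04 0;0 0.001 0.001 0.044 0;0 0.001 0.001 0.046 0;0 0.001 0.001 0.0475 0;0 0.001 0.001 0.0475 0"
}}

```text
clock: 10.1
eef_pos: [0.5097, -0.1506, 0.1114]
tcp_rot: [0.0, -0.013, 1.0, -0.0]
ft_force: [-0.2, -0.3, -1.9]
opening: 0.257
```

```bash
python3 - <<'E'
from st import *
c=cam('wrist');save(c,'wrist6');np.save('wrist6.npy',c,allow_pickle=True)
z=s['eef_pos'][2]-.0896
print(z)
E
```

```text
10.1 [ 0.5097 -0.1506  0.1114] [ 1.000e-04 -1.300e-02  9.999e-01 -0.000e+00] toolx deg 181.49 j7 1.392 0.257 [-0.2 -0.3 -1.9]
0.021789394321193742
```

View pics/wrist6.png

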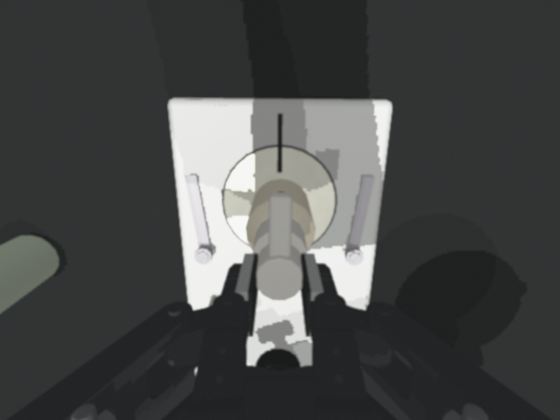

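```bash
python3 - <<'E'
from h import *
c=np.load('wrist6.npy',allow_pickle=True).item()
d=np.array([np.cos(np.radians(181)),np.sin(np.radians(181))])
for C in ([.5085,-.1505],[.5105,-.1505]):
    C=np.array(C)
    for r,z in ((24,.022),(24,.07),(42,.132),(48,.02),(27,.02),(73,.018)): print(r,z,proj(c,[*(C+d*r/1000),z]).round(1))
print('line',atz(c,(279.5,172),.02),atz(c,(280,114),.018),'front',atz(c,(280,146),.02),atz(c,(222,200),.02),atz(c,(336,200),.02))
b=c['img'][100:310,190:370,::-1];cv2.imwrite('pics/w6z.png',cv2.resize(b,None,fx=2.8,fy=2.8,interpolation=cv2.INTER_CUBIC))
E
```

```text
24 0.022 [[279.4 176.5]]
24 0.07 [[279.4 192.3]]
42 0.132 [[279.8 191.4]]
48 0.02 [[279.6 147. ]]
27 0.02 [[279.4 172.5]]
73 0.018 [[279.9 114.6]]
24 0.022 [[279.3 178.9]]
24 0.07 [[279.3 195.1]]
42 0.132 [[279.7 195.5]]
48 0.02 [[279.6 149.5]]
27 0.02 [[279.4 174.8]]
73 0.018 [[279.9 117.3]]
line [ 0.48109812 -0.15090968  0.02      ] [ 0.43501955 -0.15173101  0.018     ] front [ 0.45970839 -0.1510697   0.02      ] [ 0.50679548 -0.19959408  0.02      ] [ 0.50423759 -0.10181311  0.02      ]
```

View pics/w6z.png

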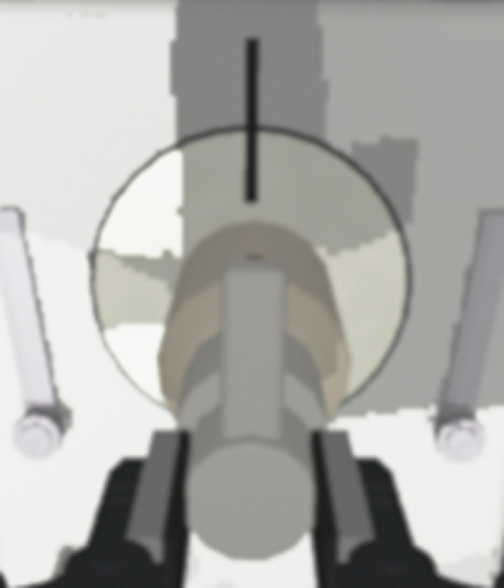

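Request:
{"api": "step_arm", "payload": {
  "plan": "0 0.001 0 0 0;0 0.0022 0 0 0;0 0.0022 0 0.001 0;0 0.0022 0 0.0018 0;0 0.0022 0 0.0018 0"
}}

```text
clock: 10.65
eef_pos: [0.5075, -0.1507, 0.1096]
tcp_rot: [0.0, -0.013, 1.0, -0.0]
ft_force: [0.6, -0.9, 0.9]
opening: 0.259
```

```bash
python3 - <<'E'
from st import *
E
```

```text
10.65 [ 0.5075 -0.1507  0.1096] [ 2.000e-04 -1.300e-02  9.999e-01 -1.000e-04] toolx deg 181.49 j7 1.391 0.259 [ 0.6 -0.9  0.9]
```

Request:
{"api": "step_arm", "payload": {
  "plan": "0 0 0 0.0003 0;0.28 0 0 0.0003 0;0.32 0 0 0.0003 0;0.4 0 0 0.0003 0;0.5 0 0 0.0003 0;0.6 0 0 0.0003 0;0.7 0 0 0.0003 0;0.8 0 0 0.0003 0;0.9 0 0 0.0003 0;0.9 0 0 0.0003 0"
}}

```text
clock: 11.65
eef_pos: [0.5074, -0.1506, 0.1092]
tcp_rot: [0.0, -0.013, 1.0, -0.0]
ft_force: [-0.0, 0.2, 0.3]
opening: 0.898
```

```bash
python3 - <<'E'
from st import *
c=cam('wrist');save(c,'wrist7');np.save('wrist7.npy',c,allow_pickle=True)
b=c['img'][100:310,190:370,::-1];cv2.imwrite('pics/w7z.png',cv2.resize(b,None,fx=2.8,fy=2.8,interpolation=cv2.INTER_CUBIC))
E
```

```text
11.65 [ 0.5074 -0.1506  0.1092] [ 0.     -0.0131  0.9999 -0.    ] toolx deg 181.5 j7 1.391 0.898 [-0.   0.2  0.3]
```

View pics/w7z.png

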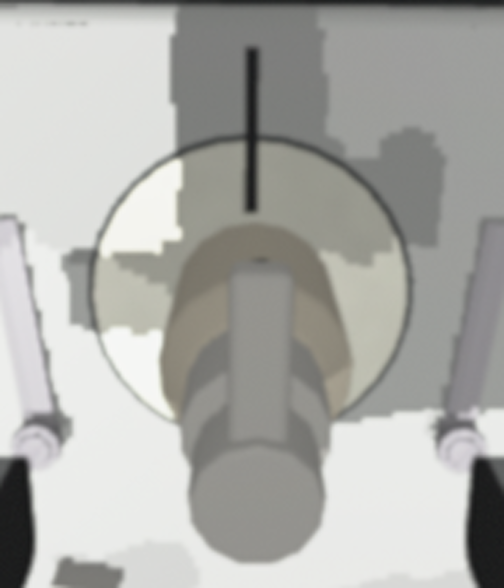

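```bash
python3 - <<'E'
from h import *
c=np.load('wrist7.npy',allow_pickle=True).item()
px=lambda u,v:(190+u/2.8-.4,100+v/2.8-.4)
h=atz(c,px(257,504),.138);t=atz(c,px(262,262),.135);print('head',h,'tip',t,np.degrees(np.arctan2(*(t-h)[[1,0]]))%360,np.linalg.norm((t-h)[:2]))
a,b=atz(c,px(251,211),.02),atz(c,px(252,48),.018)
print('line',a,b,np.degrees(np.arctan2(*(b-a)[[1,0]]))%360,'bottle base front',atz(c,px(258,223),.02))
E
```

```text
head [ 0.50649285 -0.14939759  0.138     ] tip [ 0.4634974  -0.14978843  0.135     ] 180.52082636436757 0.04299722694991794
line [ 0.48075957 -0.15112461  0.02      ] [ 0.43465413 -0.15205087  0.018     ] 181.15091667389316 bottle base front [ 0.48433647 -0.14895017  0.02      ]
```

Request:
{"api": "step_arm", "payload": {
  "plan": "0.9 0 0 -0.02 0;0.9 0 0 -0.05 0;0.9 0 0 -0.09 0;0.9 0 0 -0.13 0;0.9 0 0 -0.17 0;0.9 0 0 -0.2 0;0.9 0 0 -0.2 0"
}}

```text
clock: 12.4
eef_pos: [0.5095, -0.1504, 0.3136]
tcp_rot: [0.003, -0.013, 1.0, -0.001]
ft_force: [0.6, -0.1, -0.3]
opening: 0.903
```

```bash
python3 - <<'E'
from st import *
c=cam('wrist');save(c,'wrist8');np.save('wrist8.npy',c,allow_pickle=True)
b=c['img'][120:300,180:380,::-1];cv2.imwrite('pics/w8z.png',cv2.resize(b,None,fx=3.3,fy=3.3,interpolation=cv2.INTER_CUBIC))
c=cam('side');save(c,'side8');np.save('side8.npy',c,allow_pickle=True)
b=c['img'][170:300,230:370,::-1];cv2.imwrite('pics/sd8z.png',cv2.resize(b,None,fx=4.5,fy=4.5,interpolation=cv2.INTER_CUBIC))
c=cam('scene');save(c,'scene8');np.save('scene8.npy',c,allow_pickle=True)
E
```

```text
12.4 [ 0.5095 -0.1504  0.3136] [ 0.0034 -0.0131  0.9999 -0.001 ] toolx deg 181.5 j7 1.56 0.903 [ 0.6 -0.1 -0.3]
```

View pics/w8z.png

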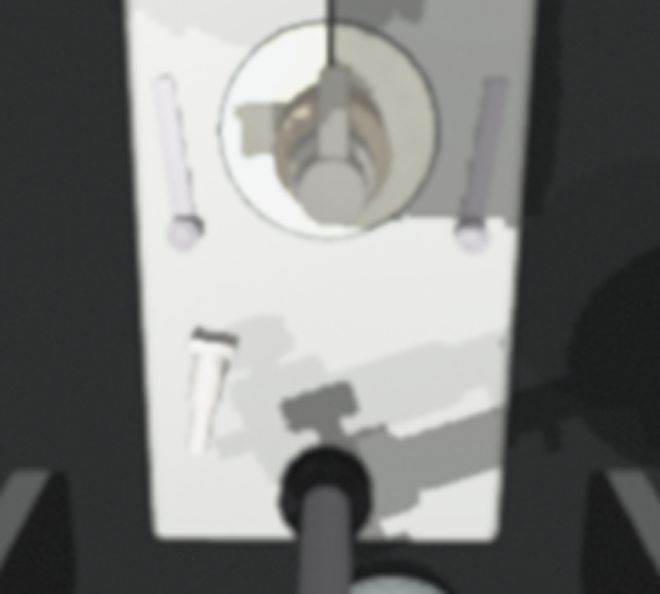

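View pics/sd8z.png

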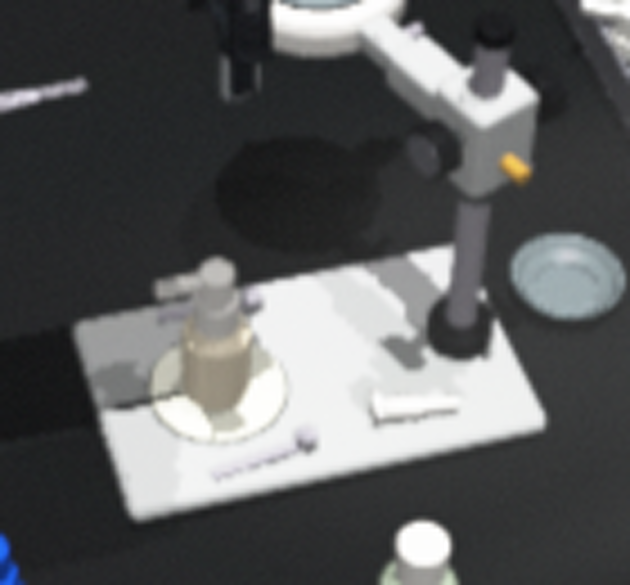

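View pics/scene8.png

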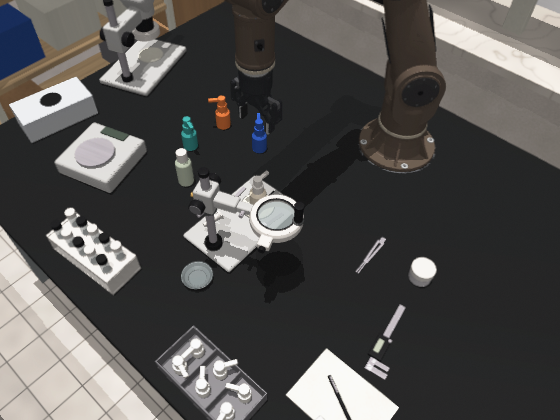

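```bash
python3 - <<'E'
from h import *
c=np.load('wrist8.npy',allow_pickle=True).item()
px=lambda u,v:(180+u/3.3-.4,120+v/3.3-.4)
h=atz(c,px(332.5,193),.138);t=atz(c,px(336.5,67),.135)
L,R,T,B=[atz(c,px(*p),.02) for p in((218,131),(439,131),(330,20),(330,240))]
print('head',h,'tip',t,'disc',L,R,T,B,'centre',(L+R)/2,(T+B)/2)
print('line',atz(c,px(332,55),.02),atz(c,px(332,5),.018))
c=np.load('side8.npy',allow_pickle=True).item()
px=lambda u,v:(230+u/4.5-.4,170+v/4.5-.4)
print('side head',atz(c,px(217,268),.138),'tip',atz(c,px(160,286),.13),'disc',atz(c,px(219,388),.02),'L/R',atz(c,px(151,388),.02),atz(c,px(288,388),.02))
print('line',atz(c,px(130,405),.019),atz(c,px(175,397),.02))
E
```

```text
head [ 0.50681362 -0.14935612  0.138     ] tip [ 0.46513656 -0.14918092  0.135     ] disc [ 0.50801922 -0.20073382  0.02      ] [ 0.50538827 -0.10131619  0.02      ] [ 0.45837491 -0.15161951  0.02      ] [ 0.55767309 -0.14897594  0.02      ] centre [ 0.50670375 -0.151025    0.02      ] [ 0.508024   -0.15029772  0.02      ]
line [ 0.4732045  -0.15034608  0.02      ] [ 0.4522026  -0.15091759  0.018     ]
side head [ 0.51077026 -0.14750435  0.138     ] tip [ 0.4717462  -0.14676836  0.13      ] disc [ 0.51132703 -0.1531472   0.02      ] L/R [ 0.46518181 -0.14130713  0.02      ] [ 0.5582054  -0.16517914  0.02      ]
line [ 0.44765325 -0.15180165  0.019     ] [ 0.47952093 -0.15340165  0.02      ]
```

Request:
{"api": "step_arm", "payload": {
  "plan": "0.9 0 0.0013 0.03 0;0.9 0 0.0013 0.07 0;0.9 0 0.0013 0.11 0;0.9 0 0.0013 0.14 0;0.9 0 0.0013 0.165 0;0.9 0 0.0013 0.185 0;0.9 0 0.0013 0.195 0;0.9 0 0.0013 0.199 0;0.9 0 0.0013 0.199 0"
}}

```text
clock: 13.45
eef_pos: [0.5071, -0.1492, 0.1099]
tcp_rot: [-0.0, -0.013, 1.0, 0.0]
ft_force: [0.3, -0.6, -0.9]
opening: 0.901
```

```bash
python3 - <<'E'
from st import *
c=cam('wrist');save(c,'wrist9');np.save('wrist9.npy',c,allow_pickle=True)
b=c['img'][100:330,180:380,::-1];cv2.imwrite('pics/w9z.png',cv2.resize(b,None,fx=2.6,fy=2.6,interpolation=cv2.INTER_CUBIC))
E
```

```text
13.45 [ 0.5071 -0.1492  0.1099] [-4.000e-04 -1.320e-02  9.999e-01  2.000e-04] toolx deg 181.51 j7 1.388 0.901 [ 0.3 -0.6 -0.9]
```

View pics/w9z.png

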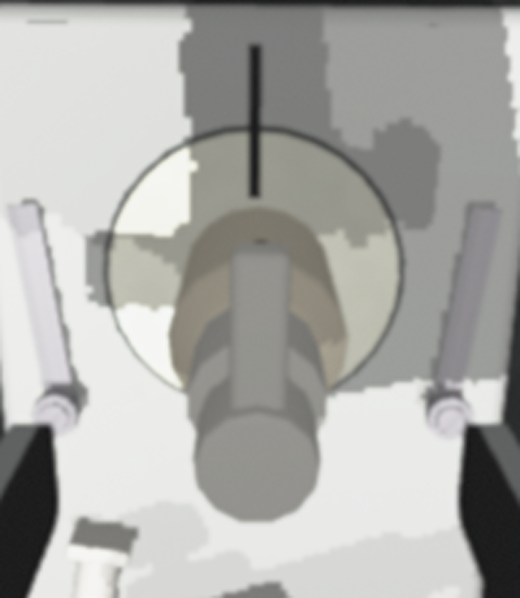

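Request:
{"api": "step_arm", "payload": {
  "plan": "0.6 0 0 0 0;0.4 0 0 0 0;0 0 0 0 0;0 0 0 0 0;0 0 0 0 0;0 0 0 -0.003 0;0 0 0 -0.005 0;0 0 0 -0.005 0"
}}

```text
clock: 14.3
eef_pos: [0.5074, -0.1493, 0.1154]
tcp_rot: [0.0, -0.013, 1.0, -0.0]
ft_force: [-0.3, -0.2, -0.3]
opening: 0.259
```

```bash
python3 - <<'E'
from st import *
c=cam('wrist');save(c,'wrist10');np.save('wrist10.npy',c,allow_pickle=True)
b=c['img'][100:330,180:380,::-1];cv2.imwrite('pics/w10z.png',cv2.resize(b,None,fx=2.6,fy=2.6,interpolation=cv2.INTER_CUBIC))
E
```

```text
14.3 [ 0.5074 -0.1493  0.1154] [ 1.000e-04 -1.300e-02  9.999e-01 -0.000e+00] toolx deg 181.49 j7 1.394 0.259 [-0.3 -0.2 -0.3]
```

View pics/w10z.png

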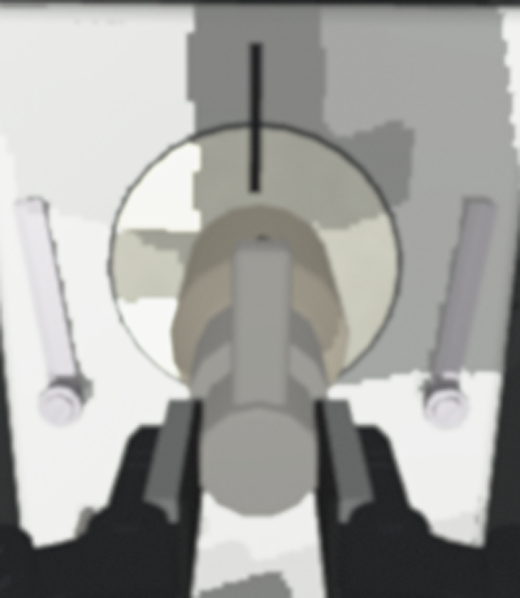

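Request:
{"api": "step_arm", "payload": {
  "plan": "0 0 -0.001 0 -0.01;0 0 -0.0018 0 -0.022;0 0 -0.0018 0.002 -0.022;0 0 -0.0018 0.0035 -0.022;0 0 -0.0018 0.0045 -0.022;0 0 -0.0018 0.0052 -0.022;0 0 -0.0018 0.0052 -0.022"
}}

```text
clock: 15.05
eef_pos: [0.5083, -0.1511, 0.1111]
tcp_rot: [0.001, -0.024, 1.0, -0.0]
ft_force: [-1.6, 0.1, 9.2]
opening: 0.257
```

```bash
python3 - <<'E'
from st import *
c=cam('wrist');save(c,'wrist11');np.save('wrist11.npy',c,allow_pickle=True)
b=c['img'][100:330,180:380,::-1];cv2.imwrite('pics/w11z.png',cv2.resize(b,None,fx=2.6,fy=2.6,interpolation=cv2.INTER_CUBIC))
E
```

```text
15.05 [ 0.5083 -0.1511  0.1111] [ 9.000e-04 -2.410e-02  9.997e-01 -4.000e-04] toolx deg 182.76 j7 1.41 0.257 [-1.6  0.1  9.2]
```

View pics/w11z.png

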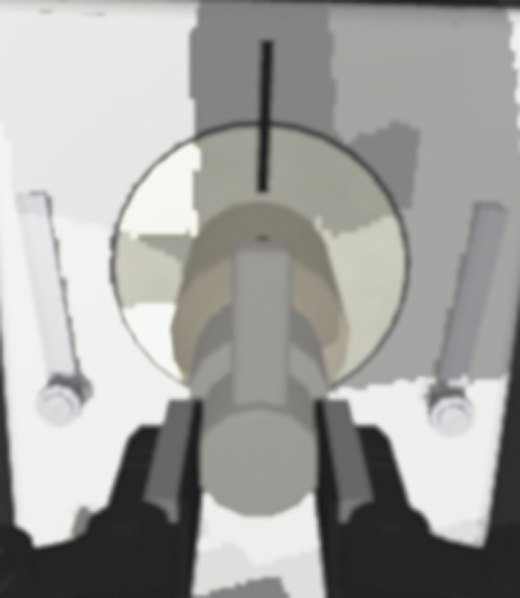

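Request:
{"api": "step_arm", "payload": {
  "plan": "0 0 0 -0.0006 0;0 0 0 -0.0006 0;0.28 0 0 -0.0006 0;0.32 0 0 -0.0006 0;0.4 0 0 -0.0006 0;0.5 0 0 -0.0006 0;0.6 0 0 -0.0006 0;0.75 0 0 -0.0006 0;0.9 0 0 -0.0006 0;0.9 0 0 -0.0006 0"
}}

```text
clock: 16.1
eef_pos: [0.5073, -0.1511, 0.1106]
tcp_rot: [0.0, -0.024, 1.0, -0.0]
ft_force: [0.3, -0.5, -0.7]
opening: 0.902
```

Request:
{"api": "step_arm", "payload": {
  "plan": "0.9 0 0 -0.02 0;0.9 0 0 -0.05 0;0.9 0 0 -0.09 0;0.9 0 0 -0.13 0;0.9 0 0 -0.17 0;0.9 0 0 -0.2 0;0.9 0 0 -0.2 0;0.9 0 0 -0.2 0"
}}

```text
clock: 16.9
eef_pos: [0.5075, -0.1512, 0.3109]
tcp_rot: [0.001, -0.024, 1.0, -0.0]
ft_force: [-0.3, 0.5, -0.8]
opening: 0.903
```

```bash
python3 - <<'E'
from st import *
c=cam('wrist');save(c,'wrist12');np.save('wrist12.npy',c,allow_pickle=True)
b=c['img'][120:300,180:380,::-1];cv2.imwrite('pics/w12z.png',cv2.resize(b,None,fx=3.3,fy=3.3,interpolation=cv2.INTER_CUBIC))
E
```

```text
16.9 [ 0.5075 -0.1512  0.3109] [ 5.000e-04 -2.400e-02  9.997e-01 -4.000e-04] toolx deg 182.75 j7 1.579 0.903 [-0.3  0.5 -0.8]
```

View pics/w12z.png

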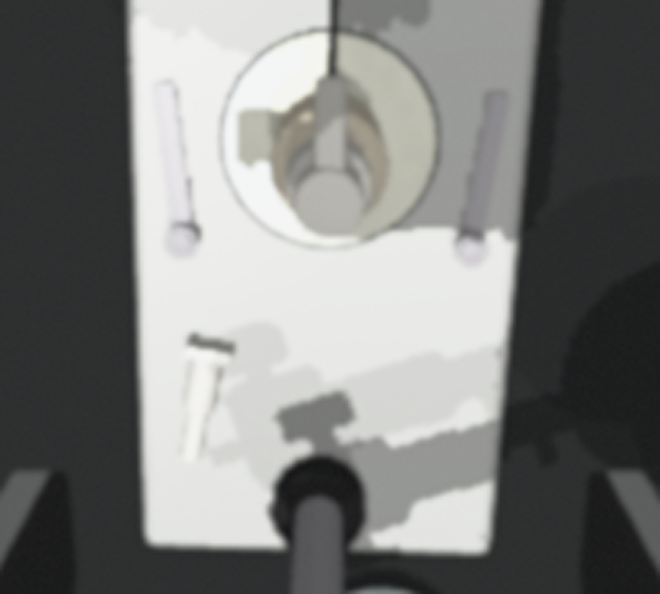

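Request:
{"api": "step_arm", "payload": {
  "plan": "0.9 0 0 -0.025 0;0.9 -0.005 0.01 -0.055 0.1;0.9 -0.012 0.03 -0.06 0.24;0.9 -0.024 0.055 -0.06 0.38;0.9 -0.038 0.08 -0.06 0.52;0.9 -0.052 0.105 -0.06 0.66;0.9 -0.066 0.13 -0.06 0.8;0.9 -0.08 0.155 -0.06 0.94;0.9 -0.094 0.18 -0.06 1.08;0.9 -0.104 0.2 -0.06 1.2;0.9 -0.109 0.214 -0.06 1.256;0.9 -0.109 0.214 -0.06 1.256"
}}

```text
clock: 18.15
eef_pos: [0.6054, 0.0705, 0.3686]
tcp_rot: [-0.001, 0.567, 0.824, -0.001]
ft_force: [-0.9, -0.4, -0.1]
opening: 0.9
```

```bash
python3 - <<'E'
from h import *
c=np.load('wrist12.npy',allow_pickle=True).item()
px=lambda u,v:(180+u/3.3-.4,120+v/3.3-.4)
print('head',atz(c,px(331,201),.138),'tip',atz(c,px(332,77),.135),'line',atz(c,px(333.5,65),.02),atz(c,px(334,5),.02))
L,R,T,B=[atz(c,px(*p),.02) for p in((219,137),(439,137),(330,28),(330,248))];print((L+R)/2,(T+B)/2)
from st import *
c=cam('wrist');save(c,'wrist13');np.save('wrist13.npy',c,allow_pickle=True)
for l in ['lens','handle']:
    r=bot.tip_of(l,'wrist')[:3];print(l,[(np.round(d['xy'],1).tolist(),round(d['p'],2),atz(c,d['xy'],.227 if l=='lens' else .27).round(4).tolist()) for d in r])
E
```

```text
head [ 0.50597664 -0.15043184  0.138     ] tip [ 0.46514122 -0.15209069  0.135     ] line [ 0.47354559 -0.15076173  0.02      ] [ 0.44828212 -0.15179877  0.02      ]
[ 0.50527181 -0.15121868  0.02      ] [ 0.50745614 -0.15065504  0.02      ]
18.15 [0.6054 0.0705 0.3686] [-1.500e-03  5.666e-01  8.240e-01 -6.000e-04] toolx deg 110.98 j7 -0.031 0.9 [-0.9 -0.4 -0.1]
lens [([275.5, 234.8], 0.9, [0.6195, 0.0219, 0.227]), ([192.0, 39.4], 0.63, [0.4855, 0.1696, 0.227])]
handle [([188.6, 248.0], 0.58, [0.5425, -0.0018, 0.27])]
```

View pics/wrist13.png

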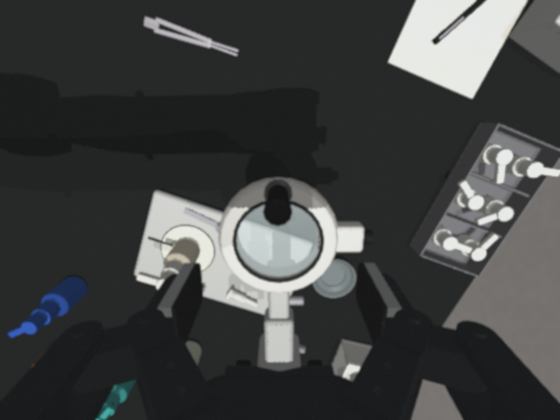

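```bash
python3 - <<'E'
from h import *
c=np.load('wrist13.npy',allow_pickle=True).item()
b=c['img'][160:300,200:380,::-1];cv2.imwrite('pics/w13z.png',cv2.resize(b,None,fx=4,fy=4,interpolation=cv2.INTER_CUBIC))
print('cap',atz(c,(278.3,209),.298),'base',atz(c,(278,184),.242))
print('proj tcp axis',proj(c,[[.6054,.0705,.298]]))
E
```

```text
cap [0.60359111 0.07321824 0.298     ] base [0.60076304 0.07881893 0.242     ]
proj tcp axis [[279.19964873 212.77317755]]
```

View pics/w13z.png

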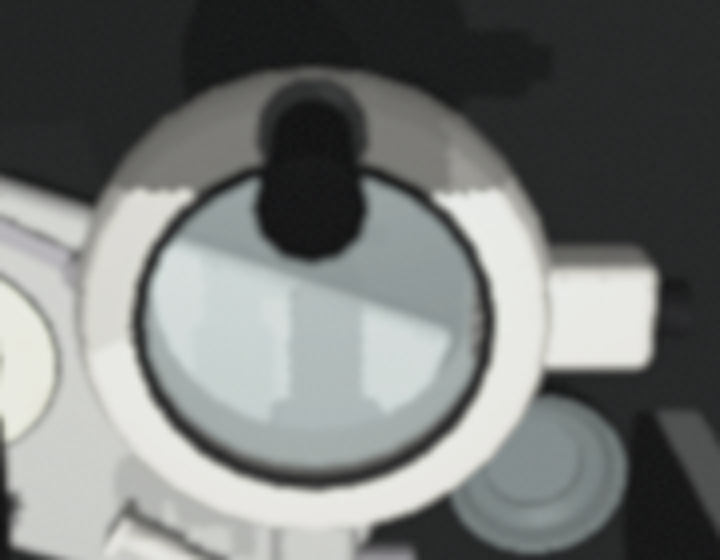

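Request:
{"api": "step_arm", "payload": {
  "plan": "0.9 0 -0.001 0.02 0;0.9 0 -0.001 0.045 0;0.9 0 -0.001 0.065 0;0.9 0 -0.001 0.08 0;0.9 0 -0.001 0.09 0;0.9 0 -0.001 0.096 0;0.9 0 -0.001 0.096 0;0.6 0 -0.001 0.096 0;0.35 0 -0.001 0.096 0;0.26 0 -0.001 0.096 0;0.26 0 -0.001 0.096 0;0.26 0 -0.001 0.096 0"
}}

```text
clock: 19.5
eef_pos: [0.6051, 0.0676, 0.2752]
tcp_rot: [0.0, 0.568, 0.823, 0.0]
ft_force: [-1.0, -0.9, 3.5]
opening: 0.263
```

```bash
python3 - <<'E'
from st import *
c=cam('wrist');save(c,'wrist14')
b=c['img'][120:330,160:400,::-1];cv2.imwrite('pics/w14z.png',cv2.resize(b,None,fx=3,fy=2.8,interpolation=cv2.INTER_CUBIC))
E
```

```text
19.5 [0.6051 0.0676 0.2752] [3.000e-04 5.679e-01 8.231e-01 1.000e-04] toolx deg 110.8 j7 -0.061 0.263 [-1.  -0.9  3.5]
```

View pics/w14z.png

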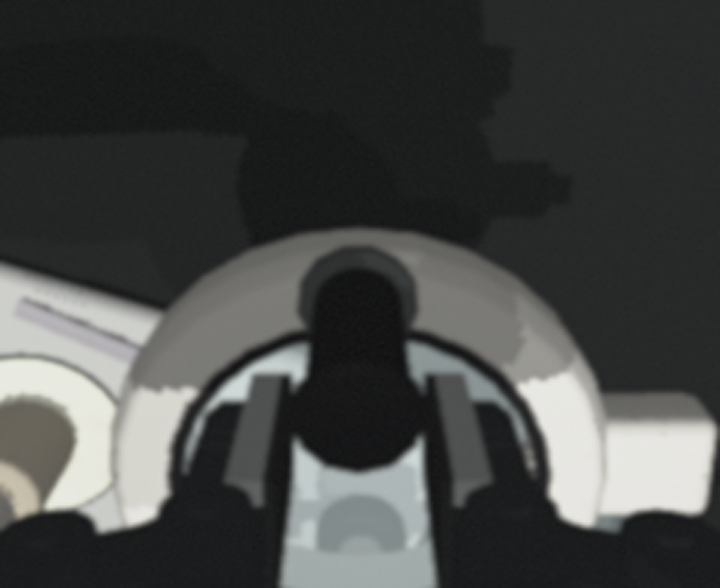

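Request:
{"api": "step_arm", "payload": {
  "plan": "0.26 -0.0001 -0.0081 0 -0.035;0.26 -0.0009 -0.0201 0 -0.087;0.26 -0.0028 -0.0361 0 -0.157;0.26 -0.0059 -0.052 0 -0.227;0.26 -0.0101 -0.0675 0 -0.297;0.26 -0.0153 -0.0828 0 -0.367;0.26 -0.0216 -0.0976 0 -0.436;0.26 -0.029 -0.112 0 -0.506;0.26 -0.0373 -0.1258 0 -0.576;0.26 -0.0418 -0.1325 0 -0.611;0.26 -0.0418 -0.1325 0 -0.611"
}}

```text
clock: 20.65
eef_pos: [0.4963, -0.0198, 0.2751]
tcp_rot: [0.001, 0.295, 0.956, -0.0]
ft_force: [1.3, -3.4, 4.4]
opening: 0.262
```

```bash
python3 - <<'E'
from st import *
p=s['eef_pos'][:2]-[.688,-.1475];print(np.linalg.norm(p),np.degrees(np.arctan2(p[1],p[0])))
c=cam('wrist');save(c,'wrist15')
c=cam('side');save(c,'side15')
E
```

```text
20.65 [ 0.4963 -0.0198  0.2751] [ 9.000e-04  2.946e-01  9.556e-01 -2.000e-04] toolx deg 145.74 j7 0.707 0.262 [ 1.3 -3.4  4.4]
0.2303675228256513 146.33323464773954
```

View pics/wrist15.png

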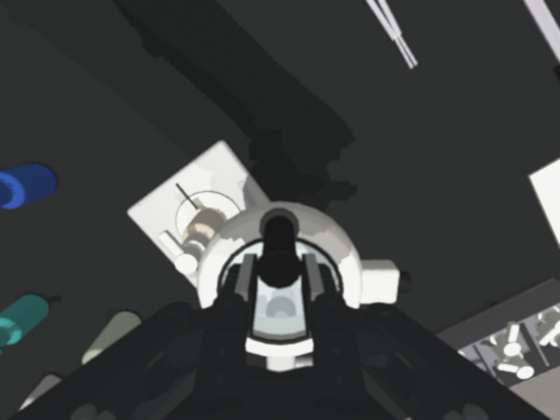

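View pics/side15.png

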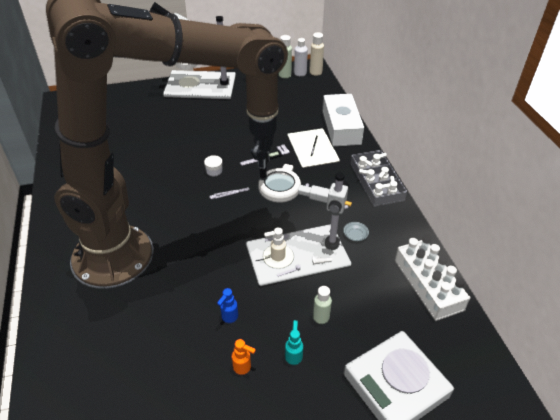

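Request:
{"api": "step_arm", "payload": {
  "plan": "0.26 -0.0001 -0.0081 0 -0.035;0.26 -0.0009 -0.0201 0 -0.087;0.26 -0.0028 -0.0361 0 -0.157;0.26 -0.0059 -0.052 0 -0.227;0.26 -0.0101 -0.0675 0 -0.297;0.26 -0.0153 -0.0828 0 -0.367;0.26 -0.0216 -0.0976 0 -0.436;0.26 -0.027 -0.1084 0 -0.489;0.26 -0.0309 -0.1155 0 -0.524;0.26 -0.0309 -0.1155 0 -0.524"
}}

```text
clock: 21.75
eef_pos: [0.4582, -0.1317, 0.2751]
tcp_rot: [0.001, 0.037, 0.999, 0.0]
ft_force: [3.4, -3.0, 1.7]
opening: 0.262
```

```bash
cat > v.py <<'E'
from st import *
import sys
t=sys.argv[1]
p=s['eef_pos'][:2]-[.688,-.1475];print(np.linalg.norm(p),np.degrees(np.arctan2(p[1],p[0]))%360)
for n in ('wrist','side','scene'):
    c=cam(n);save(c,n+t);np.save(n+t+'.npy',c,allow_pickle=True)
    for l in ('lens','handle','stage_centre'):
        z={'lens':.227,'handle':.27,'stage_centre':.02}[l]
        r=bot.tip_of(l,n)[:2];print(n,l,[(np.round(d['xy'],1).tolist(),round(d['p'],2),atz(c,d['xy'],z).round(4).tolist()) for d in r])
c=np.load('side'+t+'.npy',allow_pickle=True).item()
b=c['img'][160:290,230:370,::-1];cv2.imwrite('pics/sd%sz.png'%t,cv2.resize(b,None,fx=4.5,fy=4.5,interpolation=cv2.INTER_CUBIC))
c=np.load('scene'+t+'.npy',allow_pickle=True).item()
b=c['img'][120:280,170:330,::-1];cv2.imwrite('pics/s%sz.png'%t,cv2.resize(b,None,fx=3.7,fy=3.7,interpolation=cv2.INTER_CUBIC))
E
python3 v.py 16
```

```text
21.75 [ 0.4582 -0.1317  0.2751] [1.400e-03 3.660e-02 9.993e-01 2.000e-04] toolx deg 175.8 j7 1.481 0.262 [ 3.4 -3.   1.7]
0.23029868225759667 176.07158716659265
wrist lens [([282.4, 249.0], 0.59, [0.4794, -0.1307, 0.227]), ([263.0, 195.8], 0.44, [0.4369, -0.1414, 0.227])]
wrist handle [([281.3, 245.7], 0.67, [0.4557, -0.1301, 0.27])]
wrist stage_centre [([269.1, 199.6], 0.83, [0.5039, -0.1492, 0.02])]
side lens [([279.7, 210.0], 0.71, [0.5137, -0.1559, 0.227]), ([354.7, 233.7], 0.19, [0.6909, -0.296, 0.227])]
side handle [([257.1, 196.6], 0.65, [0.4542, -0.1298, 0.27])]
side stage_centre [([275.4, 252.5], 0.63, [0.5059, -0.1377, 0.02])]
scene lens [([262.7, 156.9], 0.68, [0.5024, -0.1349, 0.227]), ([422.4, 271.5], 0.37, [0.519, 0.3543, 0.227])]
scene handle [([274.8, 137.9], 0.78, [0.4625, -0.1295, 0.27])]
scene stage_centre [([254.1, 204.3], 0.68, [0.5142, -0.159, 0.02])]
```

View pics/wrist16.png

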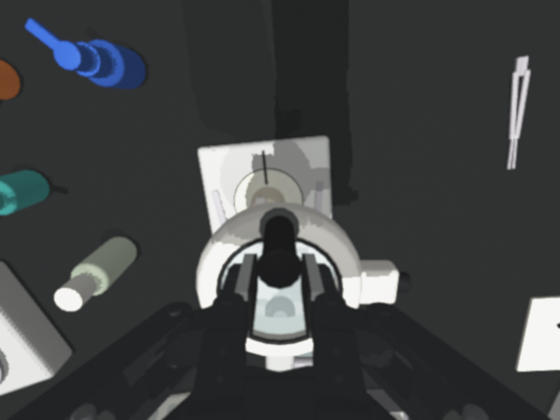

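View pics/s16z.png

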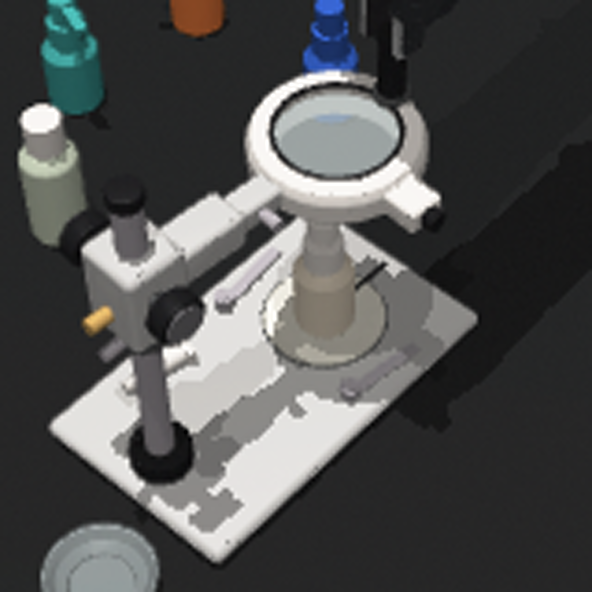

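View pics/sd16z.png

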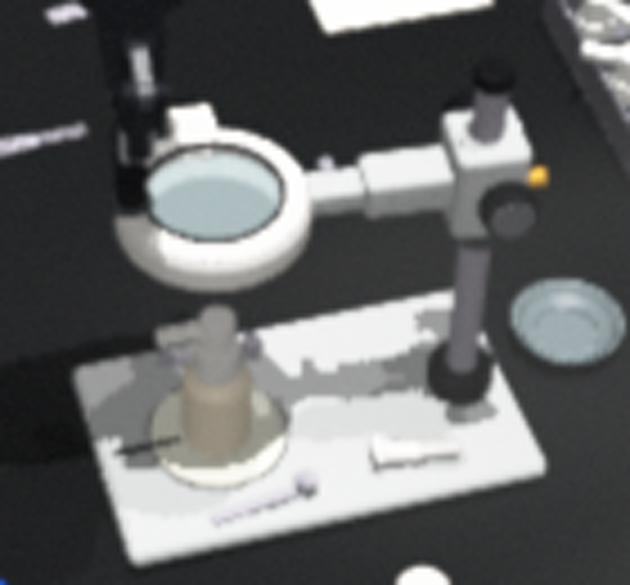

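Request:
{"api": "step_arm", "payload": {
  "plan": "0 0 0 0 0;0 0 0 0 0;0 0 0 0 0;0 0 -0.004 0 -0.017;0 -0.0003 -0.012 0 -0.052;0 -0.0008 -0.0185 0 -0.08;0 -0.0008 -0.0199 0 -0.086;0 -0.0008 -0.0199 0 -0.086;0 -0.0008 -0.0199 0 -0.086"
}}

```text
clock: 23.25
eef_pos: [0.4578, -0.1501, 0.2754]
tcp_rot: [0.002, -0.007, 1.0, 0.0]
ft_force: [4.6, 1.8, 4.4]
opening: 0.235
```

```bash
python3 v.py 17
```

```text
23.25 [ 0.4578 -0.1501  0.2754] [ 1.6e-03 -6.5e-03  1.0e+00  3.0e-04] toolx deg 180.75 j7 1.597 0.235 [4.6 1.8 4.4]
0.23024539238308955 180.64739447639204
wrist lens [([277.5, 280.4], 0.57, [0.506, -0.1506, 0.227])]
wrist handle [([280.7, 246.4], 0.7, [0.4557, -0.1491, 0.27])]
wrist stage_centre [([278.0, 198.1], 0.91, [0.5025, -0.1509, 0.02]), ([529.5, 140.7], 0.23, [0.4192, 0.1801, 0.02])]
side lens [([279.2, 211.2], 0.79, [0.5111, -0.1603, 0.227])]
side handle [([258.4, 202.4], 0.81, [0.4525, -0.1536, 0.27]), ([263.9, 234.6], 0.63, [0.4392, -0.2754, 0.27])]
side stage_centre [([275.7, 252.9], 0.98, [0.5065, -0.1395, 0.02])]
scene lens [([260.8, 155.8], 0.93, [0.5028, -0.1412, 0.227])]
scene handle [([264.8, 137.2], 0.63, [0.4779, -0.15, 0.27]), ([254.6, 205.6], 0.3, [0.6573, -0.0168, 0.27])]
scene stage_centre [([256.8, 205.6], 0.66, [0.5124, -0.15, 0.02]), ([198.4, 275.5], 0.18, [0.7859, -0.1034, 0.02])]
```

View pics/wrist17.png

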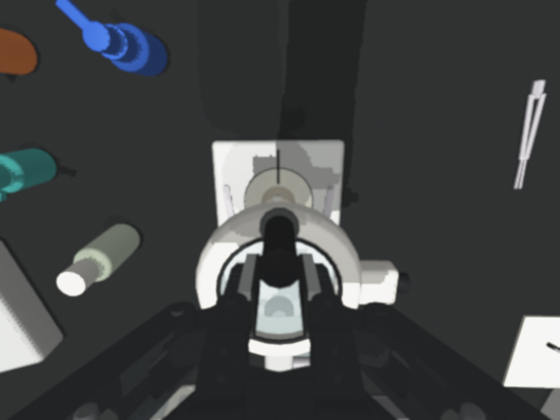

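View pics/s17z.png

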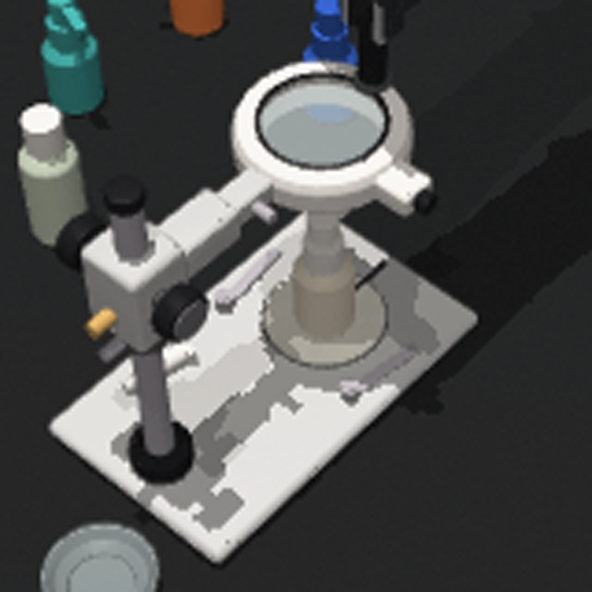

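View pics/sd17z.png

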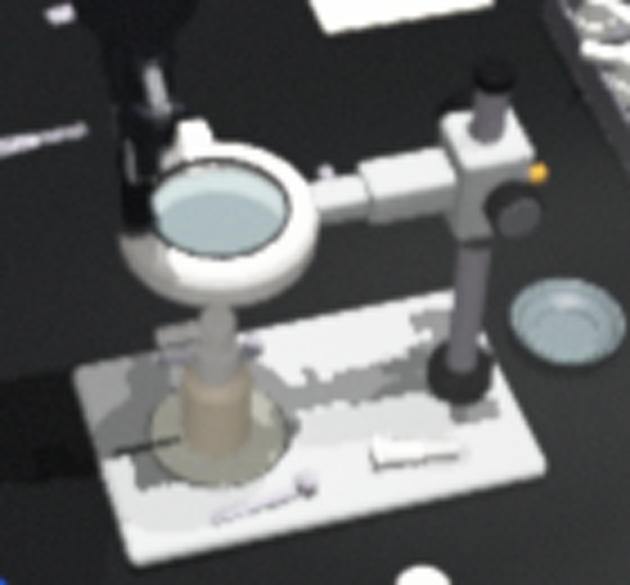

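Request:
{"api": "step_arm", "payload": {
  "plan": "0.26 0 0 0 0;0.35 0 0 0 0;0.5 0 0 0 0;0.6 0 0 0 0;0.6 0 0 -0.01 0;0.6 0 0 -0.03 0;0.6 0 0 -0.06 0;0.6 0 0 -0.09 0;0.6 0 0 -0.12 0;0.6 0 0 -0.12 0"
}}

```text
clock: 24.85
eef_pos: [0.4575, -0.1512, 0.399]
tcp_rot: [0.003, -0.007, 1.0, -0.001]
ft_force: [0.6, -0.9, 0.4]
opening: 0.597
```

```bash
python3 v.py 18
```

```text
24.85 [ 0.4575 -0.1512  0.399 ] [ 0.0029 -0.0065  1.     -0.001 ] toolx deg 180.75 j7 1.663 0.597 [ 0.6 -0.9  0.4]
0.23049362573941118 180.91601368500892
wrist lens [([279.3, 220.6], 0.92, [0.5045, -0.1507, 0.227])]
wrist handle [([284.3, 190.4], 0.89, [0.4559, -0.1463, 0.27])]
wrist stage_centre [([277.8, 176.6], 0.55, [0.5009, -0.1538, 0.02])]
side lens [([279.4, 208.8], 0.92, [0.5141, -0.151, 0.227])]
side handle [([258.1, 203.1], 0.73, [0.451, -0.1561, 0.27])]
side stage_centre [([276.9, 255.3], 0.8, [0.5077, -0.15, 0.02])]
scene lens [([257.8, 157.4], 0.74, [0.5122, -0.143, 0.227])]
scene handle [([266.2, 135.6], 0.85, [0.4712, -0.1513, 0.27])]
scene stage_centre [([255.3, 205.9], 0.82, [0.5161, -0.1524, 0.02])]
```

View pics/wrist18.png

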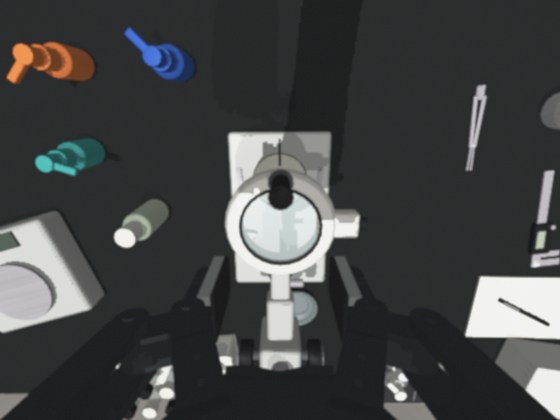

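```bash
python3 - <<'E'
from h import *
c=np.load('wrist18.npy',allow_pickle=True).item()
b=c['img'][120:340,200:360,::-1];cv2.imwrite('pics/w18z.png',cv2.resize(b,None,fx=2.7,fy=2.7,interpolation=cv2.INTER_CUBIC))
print('stand axis line end',atz(c,(279.3,140),.018),atz(c,(279.2,164),.018))
print('corners',atz(c,(229,132),.018),atz(c,(331,132),.018))
# project predicted lens circle for theta=0
C=np.array([.508,-.1505])
print('pred ring centre',proj(c,[[*C,.24]]),'L/R',proj(c,[[.508,-.2145,.235],[.508,-.0865,.235],[.444,-.1505,.235],[.572,-.1505,.235]]))
print('pred lens L/R/T/B',proj(c,[[.508,-.198,.23],[.508,-.103,.23],[.4605,-.1505,.23],[.5555,-.1505,.23]]))
print('pole top pred',proj(c,[[.688,-.1475,.318]]))
E
```

```text
stand axis line end [ 0.43638068 -0.15195736  0.018     ] [ 0.47836695 -0.15158346  0.018     ]
corners [ 0.42404485 -0.23873744  0.018     ] [ 0.42176005 -0.0632119   0.018     ]
pred ring centre [[279.37567812 227.72684899]] L/R [[223.24399744 225.3068815 ]
 [335.49783081 226.7647622 ]
 [280.17249424 170.79229892]
 [278.68241824 275.10083221]]
pred lens L/R/T/B [[238.29629614 223.84128789]
 [320.47140692 224.90906004]
 [279.95899261 184.52831265]
 [278.8692909  260.90916342]]
pole top pred [[279.83503438 412.19090366]]
```

View pics/w18z.png

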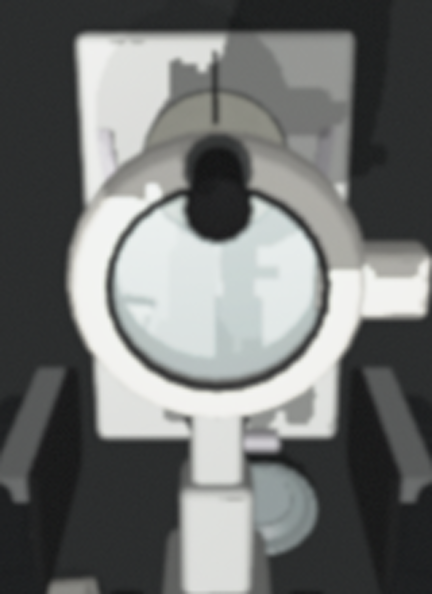

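View pics/sd18z.png

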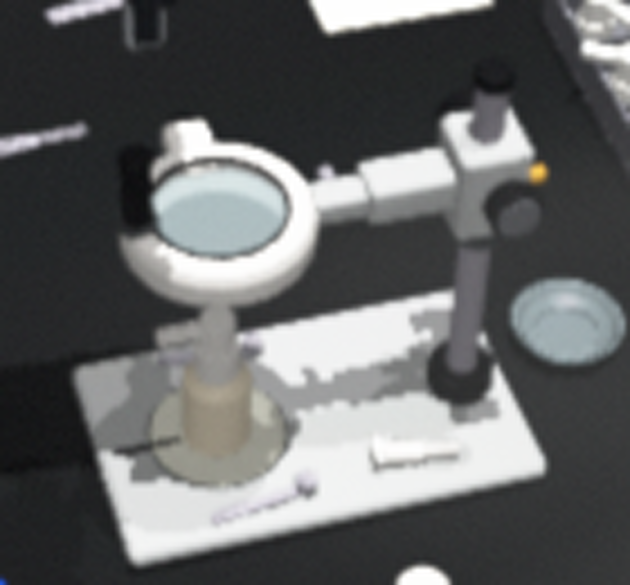

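View pics/s18z.png

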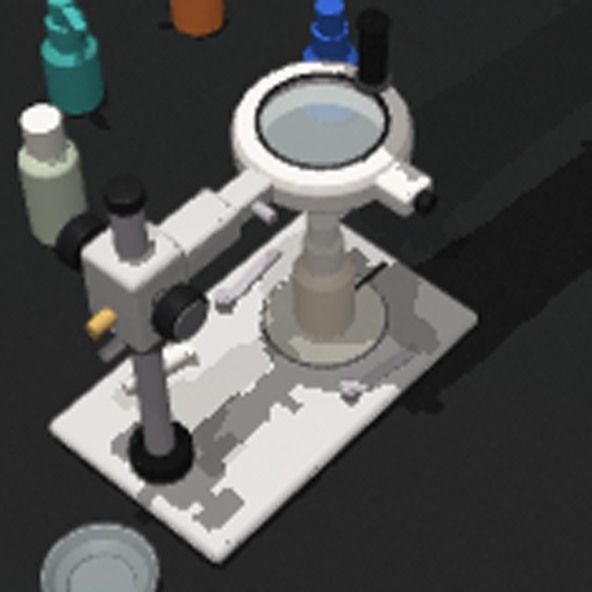

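```bash
python3 -c "
from st import *
print(bot.sign_off())"
```

```text
25.45 [ 0.4559 -0.1514  0.3944] [-2.0e-04 -6.6e-03  1.0e+00  1.0e-04] toolx deg 180.75 j7 1.662 0.598 [-0.4  0.7  0.7]
the job is handed in; nothing more can be done
None
```

The pump bottle is standing on the stage with its spout along the index line, and the magnifier is swung in over it. I handed the job in at about 25 s. The gripper was open and clear, with its fingertips about 75 mm above the handle.

- **Bottle:** After the first release the wrist camera showed it about 1.3 mm off centre. I gripped it again, lifted it 5 mm, shifted it 1.8 mm, turned it 1.3° and set it down. The last wrist check before the swing put its axis within about 2 mm of the stage centre. The spout tip was within about 1 mm of the line's centre line.
- **Magnifier:** I swung it in by the handle with the fingers held loosely round it, then gripped it for the last 5° and let go. From the wrist picture the lens is about 1 mm sideways of the stage centre (about 0.3°).
- **Other objects:** They looked undisturbed in the pictures. I did not measure their positions again.

**Disagreements and gaps:**
- After the first set-down the side camera put the bottle about 5 mm off, where the wrist camera said 1–2 mm. I trusted the close wrist view and did not repeat that side measurement.
- After the swing, the networks' lens and stage points disagreed between cameras by up to about 10 mm.
- The opening read 0.26 while the bottle's collar was gripped, less than its 32 mm width suggests, but the grip held on both lifts.
- The final wrist view could not confirm the bottle because the ring hides it. In the side and scene views it still stood upright on the stage.

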